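# Load a fuel-cell test station

### The arm

A 6-joint arm with a two-finger parallel gripper is mounted at the origin on the work surface. World frame = base frame: x ahead of the robot, y to its left, z up, the work surface at z = 0. Lengths are in m, angles in rad, forces in N, time in s.
With the tool pointing down it reaches from about 0.325 to 0.775 m from the base axis. Payload 5.5 kg.
Tool frame: the origin (TCP) lies on the centre line of the jaws, within the pads' length; the fingertips stand 11 mm ahead of it and the grasp point (between the pads) lies 8 mm behind it (tip_reach is the distance from the TCP to the fingertips, in m); z points along the fingers, y is the line along which they close (so a half turn about z gives the same grasp; the last joint's range is limited). The gripper opens to 88 mm and grips with 3 to 60 N. Pads are 20 mm wide; open, the fingers measure 115 mm over their backs; the gripper's body (75 mm by 178 mm) begins 61 mm behind the grasp point.
Start: joints at [1.287, 0.091, 1.231, -0, 1.82, -0.057], TCP at [0.135, 0.585, 0.21] pointing down, gripper open.
Joint ranges: [-2.87, 2.87], [-0.86, 2.18], [0.17, 2.46], [-1.51, 4.65], [0.06, 2.69], [-2.65, 2.65]. Speed limits (rad/s): [2.57, 2.57, 3.01, 3.14, 3.14, 3.14].

### API

Orientations are given as a 3x3 rotation matrix whose columns are the frame's x, y, z axes.
In Python, from bench import state, snapshot, finish_job, tip_reach gives the robot as it stands.
- The arm moves only by the tool carry_out, never from a script. Its arguments are lists of equal length, an entry for each row: "fingers": the opening, from -1 (shut) to 1 (fully open); "linear": the shift along the tool's x, y, z in mm, a list of three; "dr": the turn, a rotation vector about the tool's x, y, z in rad, a list of three. In form: {"fingers": [fingers, ...], "linear": [[dx, dy, dz], ...], "dr": [[ax, ay, az], ...]}. A call has 1 to 12 rows; each row shifts and turns the commanded pose from where the row before left it, along the tool's axes as they then stand; what a row does not reach is not made up. A row lasts 1/12 s, in which the tool goes at most 41.7 mm and 7.16 degrees, less where a joint would pass 70% of its speed; a pose out of reach is approached as far as the arm can. A call is refused whole if a number of a shift passes 41.7 or a number of a turn 0.125, either way. A call with a gripper value outside its range is refused whole. The fingers move at their own pace and stop on an object; the grip force is fixed at half the most. Time passes only in rows, so rows that do not move let the fingers close. It gives the time, the measured TCP pose, the force, the opening and the grip force at its end, in the units of the state.
- state(): the state, without advancing time (a new reading comes with each control period).
- snapshot(name): name is "side" or "top"; returns a dict with "img" (400x640x3 uint8, red, green, blue), "vertical_fov" (degrees; the focal length in pixels is half the picture's height over the tangent of half this angle, whatever the lens; pixels are square), "cx", "cy" (the principal point, pixels), "world_to_cam" (4x4, takes a point from world to camera coordinates). Camera axes: x right, y up, looking along -z (the intrinsics and any distortion apply to the point x, -y, -z); pixel columns grow to the right and rows downward; lengths in m; the calibration is good to about 2 mm. A picture is of the moment at which its call begins. There is no depth.
- finish_job(): hands the job in; it is judged then, once.
The state is a dict: "t": time; "joints": joint angles; "qvel": joint speeds; "joint_efforts": joint torques, N m; "eef_pos": TCP position; "tcp_rot": TCP orientation; "force": force on the tool from outside, world axes, zero at the start; "ft_torque": the same for the moment, N m; "grip_width": finger opening in m; "finger_force": force on a finger pad.
Only numpy, scipy, OpenCV 4.12 (cv2) and the standard library are available. Lean on these libraries where they do the work, as an engineer would, in place of code of your own. Each camera call takes 0.05 s, during which the arm holds its last target. There are 200 camera calls.

### The job

Set up the fuel-cell station: pull the cell drawer open by its handle, seat the test cell flat and square down in the pocket on the drawer's floor, and push the drawer fully shut. Also slide every humidifier cartridge lying on the bench into a slot of its own in the cartridge bay, fully home against the stop at the back; any slot will do. Leave the other things on the bench where they are.

Things in the scene. Friction and masses are not known exactly. Their poses are not given: they have to be found in the camera images.
- cart0: flat rectangular humidifier cartridge, an aluminium slab 130 x 56 x 12 mm with a grooved grey inlay on top, lying on the bench at the start (may be absent); origin at the centre of its underside, x along its length (either end may go in first), z up; 0.16 kg. All four are alike.
- cart1: flat rectangular humidifier cartridge, an aluminium slab 130 x 56 x 12 mm with a grooved grey inlay on top, lying on the bench at the start (may be absent); origin at the centre of its underside, x along its length (either end may go in first), z up; 0.16 kg. All four are alike.
- cart2: flat rectangular humidifier cartridge, an aluminium slab 130 x 56 x 12 mm with a grooved grey inlay on top, lying on the bench at the start (may be absent); origin at the centre of its underside, x along its length (either end may go in first), z up; 0.16 kg. All four are alike.
- cart3: flat rectangular humidifier cartridge, an aluminium slab 130 x 56 x 12 mm with a grooved grey inlay on top, lying on the bench at the start (may be absent); origin at the centre of its underside, x along its length (either end may go in first), z up; 0.16 kg. All four are alike.
- cell: the test cell: an aluminium flange 80 (x) x 100 (y) x 12 mm with a square grey block 46 x 46 mm on its middle, 50 mm high overall; origin at the centre of its underside, y along the flange's longer side, z up; 0.35 kg. Either way round is right.
- pocket (a point): centre of the pocket's floor, in the grey fixture on the drawer's floor (moves with the drawer). x points away from the drawer's front, y along it. The pocket is 84 mm in x by 104 mm in y, 10 mm deep, open at the top; reachable once the drawer is open by about 120 mm. The drawer's side walls rise 62 mm above the pocket's floor, 79 mm either side of its centre.
- cab_drawer0 (a joint): how far the cell drawer is open, m: 0 shut, 0.15 fully out; it slides along its cabinet's -x, towards the robot. The white cabinet is 220 deep x 200 wide x 110 mm high.
- cab_drawer0_handle (a point): middle of the drawer's steel bar handle (it moves with the drawer): a level bar about 100 mm long along y, its centre line 35 mm in front of the drawer's front, about 40 mm below the cabinet's top. x points into the cabinet.
- bay: the cartridge bay: a white housing 150 deep x 180 wide x 85 mm high with a clear roof and four level slots facing the robot, two low and two above, the upper pair set back 25 mm. Origin on the bench, 120 mm behind the lower front face; x points into the slots. Slot floors 24 and 60 mm above the bench; columns 100 mm apart; dark lines on step and roof mark the slots' side walls.
- slot0 (a point): mouth of the lower left slot of the cartridge bay, at the middle of the slot, level with its floor. x points level into the slot, y left, z up. The slot is 60 mm wide, 17 mm high and 115 mm deep to a solid stop; over its first 10 mm the floor ramps up from 5 mm lower. A cartridge fully home sticks out 15 mm (its centre 50 mm inside the mouth).
- slot1 (a point): mouth of the lower right slot of the cartridge bay, at the middle of the slot, level with its floor. x points level into the slot, y left, z up. The slot is 60 mm wide, 17 mm high and 115 mm deep to a solid stop; over its first 10 mm the floor ramps up from 5 mm lower. A cartridge fully home sticks out 15 mm (its centre 50 mm inside the mouth).
- slot2 (a point): mouth of the upper left slot of the cartridge bay, at the middle of the slot, level with its floor. x points level into the slot, y left, z up. The slot is 60 mm wide, 17 mm high and 115 mm deep to a solid stop; over its first 10 mm the floor ramps up from 5 mm lower. A cartridge fully home sticks out 15 mm (its centre 50 mm inside the mouth).
- slot3 (a point): mouth of the upper right slot of the cartridge bay, at the middle of the slot, level with its floor. x points level into the slot, y left, z up. The slot is 60 mm wide, 17 mm high and 115 mm deep to a solid stop; over its first 10 mm the floor ramps up from 5 mm lower. A cartridge fully home sticks out 15 mm (its centre 50 mm inside the mouth).
- cap: bystander: a small brass fitting, 44 mm across, 28 mm high; origin at the centre of its underside
- driver: bystander: a screwdriver with a green handle, 180 mm long; origin at the centre of its underside
- tape: bystander: a roll of white tape, 90 mm across, 22 mm high; origin at the centre of its underside
- meter: bystander: an orange hand meter, 140 x 75 x 32 mm; origin at the centre of its underside
- spanner: bystander: a steel wrench, 160 mm long; origin at the centre of its underside
- carton: bystander: a cardboard box, 110 x 80 x 60 mm; origin at the centre of its underside
- jar: bystander: a pale plastic jar with a lid, 60 mm across, 80 mm high; origin at the centre of its underside
Things that resemble listed ones, but are neither listed nor needed, are in the scene too. Leave any orange, turquoise or yellow look-alike of the cart2 alone.

How it is judged:
By the outcome, as a careful person would: the job done as asked, in the order asked, and still so for the second after the job is handed in, with the robot touching nothing.
Of cart0, cart1, cart2, cart3 only 3 to 4 are there at a start; the rules pass over those that are not, and their reading is None.
At some moment in a run one of cart0, cart1, cart2, cart3, cell may be knocked a few centimetres aside while the robot is not near it.
Once in a run the grip may slacken for a moment while it holds something.
It also fails if it takes over 210 s, if anything falls off the work surface, if the arm or the gripper's body presses on something with over 40 N, if the wrist force passes 120 N, or if a joint passes its speed limit or range.

## Working session

There is one attempt and no reset: what is moved stays moved. The work goes in short steps, Python scripts to look and compute and a tool call to move; the robot and the scene stay as the last step left them, time stands still between calls to the robot, and variables do not carry over. Pictures are saved under pics/ and viewed, at most 14 in all, crops included, and the job is handed in when it is done.

Besides the shell and the picture viewer there is one more tool, called after ">>>" as name(argument=value, ...) on one line, values as JSON. carry_out: Moves the arm, as the interface text tells. Its arguments: {"type":"object","properties":{"fingers":{"type":"array","items":{"type":"number"}},"linear":{"type":"array","items":{"type":"array","items":{"type":"number"}}},"dr":{"type":"array","items":{"type":"array","items":{"type":"number"}}}},"required":["fingers","linear","dr"]}

```bash
mkdir -p pics; ls; python3 - <<'E'
from bench import *
import cv2,numpy as np
s=state();print(s)
for n in("side","top"):
    d=snapshot(n);cv2.imwrite(f"pics/{n}0.png",d["img"][:,:,::-1]);print(n,{k:v for k,v in d.items() if k!="img"})
E
```

```text
pics
{'t': 0.0, 'joints': array([ 1.28731681e+00,  9.18096953e-02,  1.23184850e+00,  4.41311305e-06,
        1.81976645e+00, -5.67118659e-02]), 'qvel': array([ 0.00011121,  0.00010957, -0.00042698, -0.00167663, -0.00010204,
        0.00170088]), 'joint_efforts': array([ 1.01438141e-03, -4.46451259e+01, -4.06447220e+01,  6.98247459e-02,
        2.94448191e-02, -1.27181615e-04]), 'eef_pos': array([0.13481957, 0.58434533, 0.20845743]), 'tcp_rot': array([[-9.74398427e-01,  2.24827576e-01, -5.16510714e-04],
       [ 2.24828143e-01,  9.74396848e-01, -1.75767708e-03],
       [ 1.08112134e-04, -1.82880393e-03, -9.99998322e-01]]), 'force': array([-0.77442121, -0.31405799,  0.17429162]), 'ft_torque': array([-0.0044062 , -0.00632591,  0.04269548]), 'finger_force': 0.0, 'grip_width': 0.08779838836759865}
side {'vertical_fov': 57.17560847281046, 'cx': 328.90323874824736, 'cy': 203.0122980147023, 'world_to_cam': array([[-0.99641097, -0.08329388, -0.01507656,  0.51749139],
       [ 0.04108751, -0.63164166,  0.77417093, -0.09443874],
       [-0.07400668,  0.77077295,  0.63279702, -1.13614006],
       [ 0.        ,  0.        ,  0.        ,  1.        ]])}
top {'vertical_fov': 44.181740573638095, 'cx': 317.5536438820292, 'cy': 198.73683064423992, 'world_to_cam': array([[ 0.0304122 , -0.99932672, -0.0205235 ,  0.00243114],
       [ 0.99344036,  0.02795585,  0.11088153, -0.49678628],
       [-0.11023312, -0.02376102,  0.99362169, -1.46157529],
       [ 0.        ,  0.        ,  0.        ,  1.        ]])}
```

View pics/top0.png

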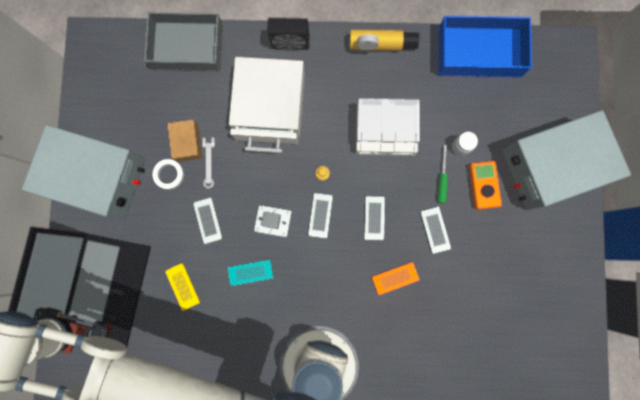

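View pics/side0.png

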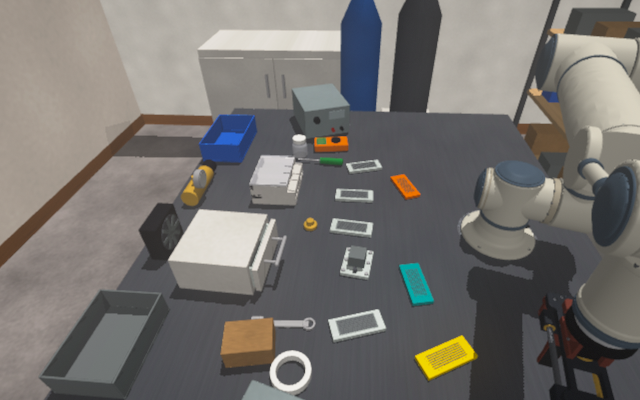

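Top view: white/grey cartridge candidates at (207,221), (320,215), (375,218) and (436,229). The cell is at (273,221), the cabinet at (266,100) with its handle at (263,150), and the bay at (388,127). The yellow (182,286), turquoise (250,272) and orange (396,278) pieces are look-alikes to leave alone, because the real ones are aluminium with a grey inlay. An enlarged crop will confirm this.

```bash
cat > h.py <<'E'
from bench import *
import cv2,numpy as np
from scipy.optimize import least_squares
def cam(n,save=None):
    d=snapshot(n);d["f"]=200/np.tan(np.radians(d["vertical_fov"]/2))
    if save: cv2.imwrite(f"pics/{save}.png",d["img"][:,:,::-1])
    return d
def proj(d,P):
    P=np.atleast_2d(P);c=P@d["world_to_cam"][:3,:3].T+d["world_to_cam"][:3,3]
    return np.c_[d["cx"]+d["f"]*c[:,0]/-c[:,2], d["cy"]-d["f"]*c[:,1]/-c[:,2]]
def plane(d,uv,z):
    uv=np.atleast_2d(uv).astype(float);R=d["world_to_cam"][:3,:3];t=d["world_to_cam"][:3,3]
    r=np.c_[(uv[:,0]-d["cx"])/d["f"],-(uv[:,1]-d["cy"])/d["f"],-np.ones(len(uv))]@R
    o=-R.T@t
    return o+r*((z-o[2])/r[:,2])[:,None]
def tri(ds,uvs):
    f=lambda p:np.concatenate([(proj(d,p)[0]-uv) for d,uv in zip(ds,uvs)])
    r=least_squares(f,[.5,0,.03]);return r.x,np.abs(r.fun).max()
def crop(d,x0,y0,x1,y1,k,name):
    cv2.imwrite(f"pics/{name}.png",cv2.resize(d["img"][y0:y1,x0:x1,::-1],None,fx=k,fy=k,interpolation=cv2.INTER_CUBIC))
def blobs(d,z=.012,thr=125,amin=150):
    "bright low-saturation blobs -> rectangle on the plane z: centre, sides, yaw of the long side"
    hsv=cv2.cvtColor(d["img"],cv2.COLOR_RGB2HSV);m=((hsv[...,2]>thr)&(hsv[...,1]<60)).astype(np.uint8)
    out=[]
    for c in cv2.findContours(m,cv2.RETR_EXTERNAL,cv2.CHAIN_APPROX_NONE)[0]:
        if cv2.contourArea(c)<amin or cv2.contourArea(c)>4000: continue
        p=plane(d,c[:,0],z)[:,:2]
        (cx,cy),(a,b),th=cv2.minAreaRect((p*1000).astype(np.float32))
        if a<b:a,b,th=b,a,th+90
        out.append((c[:,0].mean(0).round(),round(cx,1),round(cy,1),round(a,1),round(b,1),round((th+90)%180-90,1)))
    return out
def here():
    s=state();R=s["tcp_rot"];print("t",round(s["t"],2),"tcp",(s["eef_pos"]*1000).round(1),"yaw(tool y from world y,deg)",round(np.degrees(np.arctan2(-R[0,1],R[1,1])),2),"tilt",R[:2,2].round(4),"F",s["force"].round(1),"w",round(s["grip_width"]*1000,1),"ff",round(s["finger_force"],1));return s
def go(x,y,z):
    "shift in mm along present tool axes to a world target in mm"
    s=here();print("shift",((s["tcp_rot"].T@(np.array([x,y,z])-s["eef_pos"]*1000))).round(1))
E
python3 - <<'E'
from h import *
t=cam("top");s=cam("side")
crop(t,185,45,465,255,2.8,"c1")
crop(s,150,140,390,300,3.3,"c2")
for d in(t,s):
    for b in blobs(d):print(*b)
    print()
E
```

```text
[623. 367.] 35.1 -886.8 192.3 89.1 -2.0
[321. 358.] 20.7 -11.4 220.1 194.5 78.2
[ 19. 370.] -8.7 865.0 226.6 170.5 5.9
[ 46. 347.] 18.1 813.9 185.8 104.1 -38.8
[622. 269.] 312.1 -892.8 99.7 57.1 88.1
[100. 259.] 291.7 675.4 98.9 96.0 -9.6
[436. 230.] 414.3 -341.8 137.9 62.3 16.3
[273. 221.] 426.8 152.5 106.5 87.5 81.9
[207. 220.] 422.7 352.3 137.1 63.3 17.9
[374. 218.] 445.2 -157.4 137.4 62.4 -0.9
[320. 215.] 448.0 7.8 138.0 62.4 -5.7
[167. 174.] 563.8 483.6 97.6 96.5 3.5
[208. 160.] 602.2 358.1 160.8 40.6 3.2
[467. 142.] 686.7 -438.2 69.5 64.2 -0.0
[388. 126.] 730.5 -194.1 196.8 181.1 -89.6
[185.  43.] 986.7 454.7 192.6 125.6 -89.8

[280. 382.] 587.5 487.9 139.7 106.8 4.4
[294. 323.] 574.5 362.1 103.2 30.2 4.2
[356. 324.] 422.3 354.9 131.5 60.1 17.8
[357. 262.] 426.5 154.1 110.1 81.4 81.6
[505. 246.] -8.5 65.0 145.3 95.4 25.7
[351. 226.] 448.0 10.7 131.8 64.6 -6.3
[574. 207.] -288.9 -139.3 164.1 90.6 63.8
[354. 194.] 444.3 -153.5 132.2 66.4 -0.5
[531. 199.] -154.0 -171.1 356.0 177.8 65.8
[491. 188.] -47.2 -247.0 214.2 54.9 76.7
[363. 165.] 412.1 -338.1 132.5 67.4 16.3
[275. 181.] 736.9 -241.0 309.6 189.3 -89.3
[299. 142.] 689.8 -504.3 138.9 57.4 -78.8
[173. 130.] 1278.3 -579.0 314.4 103.6 0.1
[533. 114.] -416.0 -865.2 352.1 131.0 65.8
[583.   8.] -1523.2 -2957.4 1451.6 512.2 59.8
[386.  52.] 188.1 -2138.4 2635.6 329.0 89.8
```

View pics/c1.png

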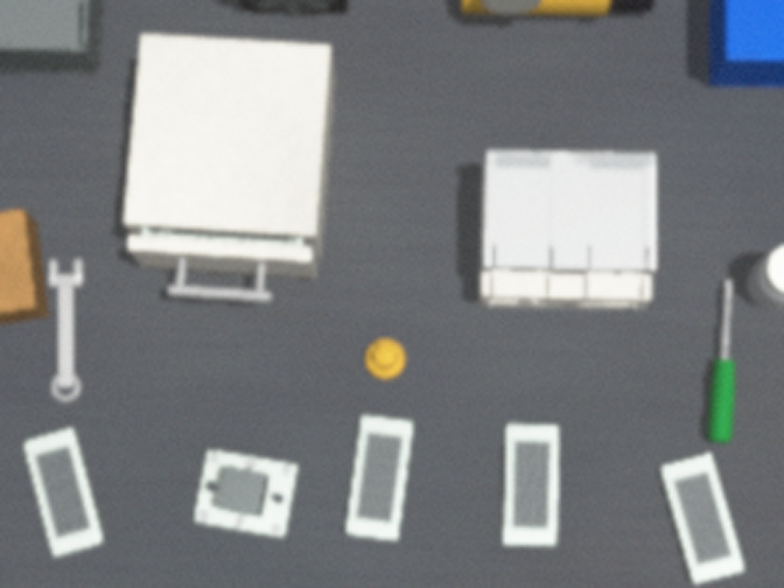

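View pics/c2.png

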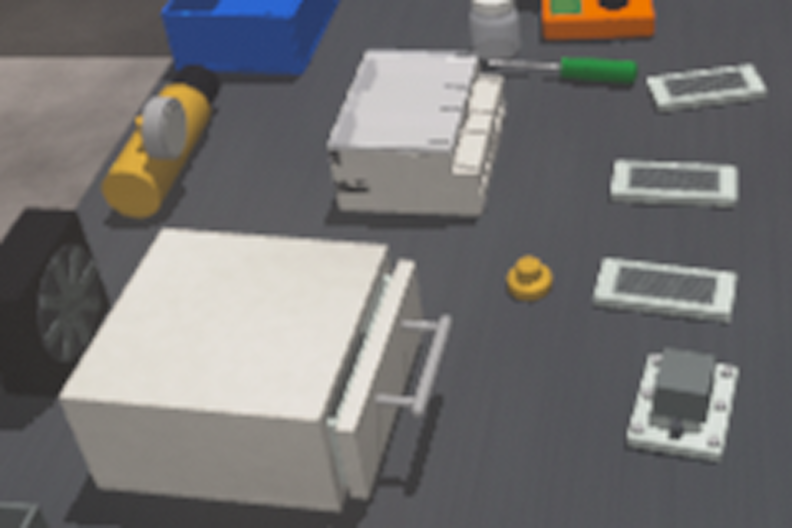

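The crops confirm four white cartridges with grooved grey inlays at top-view (207,221), (320,215), (375,218) and (436,229). The cell, with its square block, is at (273,221). The drawer bar runs between crop points (168,293) and (271,297).

```bash
python3 - <<'E'
from h import *
t=cam("top");s=cam("side")
T=lambda u,v:np.array([185+u/2.8,45+v/2.8]);S=lambda u,v:np.array([150+u/3.3,140+v/3.3])
pr={"handL":(T(170,292),S(418,408)),"handR":(T(270,297),S(447,319)),
"cabBL":(T(142,35),S(60,398)),"cabBR":(T(331,43),S(163,230)),"cabFR":(T(318,238),S(387,246)),"cabFL":(T(123,226),S(324,416)),
"bayBL":(T(486,152),S(331,146)),"bayBR":(T(657,151),S(372,50)),"bayRoofFR":(T(657,270),S(478,55)),"bayRoofFL":(T(482,270),S(452,147)),"stepFR":(T(652,303),S(505,78)),"stepFL":(T(481,303),S(484,172))}
for k,(a,b) in pr.items():
    p,e=tri((t,s),(a,b));print(k,(p*1000).round(1),"px",e.round(2))
for k,z in(("cabBL",.11),("cabBR",.11),("cabFR",.11),("cabFL",.11),("handL",.07),("handR",.07),("bayBL",.085),("bayBR",.085)): print(k,(plane(t,pr[k][0],z)*1000).round(1))
# cell block: dark grey square top; triangulate block top corners  via blob
for d,n in((t,"t"),(s,"s")): 
    p=proj(d,[[.4268,.1525,.05],[.4268,.1525,.012]]);print(n,p.round(1))
def up(d,x0,y0,x1,y1,k):return cv2.resize(d["img"][y0:y1,x0:x1,::-1],None,fx=k,fy=k,interpolation=cv2.INTER_CUBIC)
a=up(t,350,90,430,162,6);b=up(s,245,150,310,210,6);b=cv2.copyMakeBorder(b,0,a.shape[0]-b.shape[0],0,0,0) if b.shape[0]<a.shape[0] else b
im=np.hstack([a,b]);print(im.shape);cv2.imwrite("pics/bay.png",im[:, :800])
a=up(t,250,205,296,237,8);b=up(s,335,240,380,285,8);h=max(a.shape[0],b.shape[0])
cv2.imwrite("pics/cell.png",np.hstack([cv2.copyMakeBorder(i,0,h-i.shape[0],0,0,0) for i in(a,b)]))
E
```

```text
handL [634.2 233.6  74.8] px 0.44
handR [631.3 127.7  69.4] px 0.02
cabBL [902.3 270.6 107. ] px 0.06
cabBR [896.4  69.7 106.2] px 0.51
cabFR [689.1  76.7 104.6] px 0.44
cabFL [693.2 279.  112.9] px 0.02
bayBL [789.9 -97.4  81.5] px 0.55
bayBR [ 792.6 -278.2   82.9] px 1.53
bayRoofFR [ 668.3 -279.5   79.1] px 0.25
bayRoofFL [663.1 -95.4  87. ] px 0.29
stepFR [ 639.3 -279.8   49.4] px 0.15
stepFL [633.9 -96.8  56.1] px 0.13
cabBL [[900.8 269.9 110. ]]
cabBR [[896.5  69.8 110. ]]
cabFR [[686.4  76.2 110. ]]
cabFL [[694.  279.6 110. ]]
handL [[633.9 234.4  70. ]]
handR [[631.3 127.7  70. ]]
bayBL [[790.3 -97.   85. ]]
bayBR [[ 795.7 -277.4   85. ]]
t [[271.1 220. ]
 [272.5 220.8]]
s [[357.3 251.5]
 [356.8 260.7]]
(432, 870, 3)
```

View pics/bay.png

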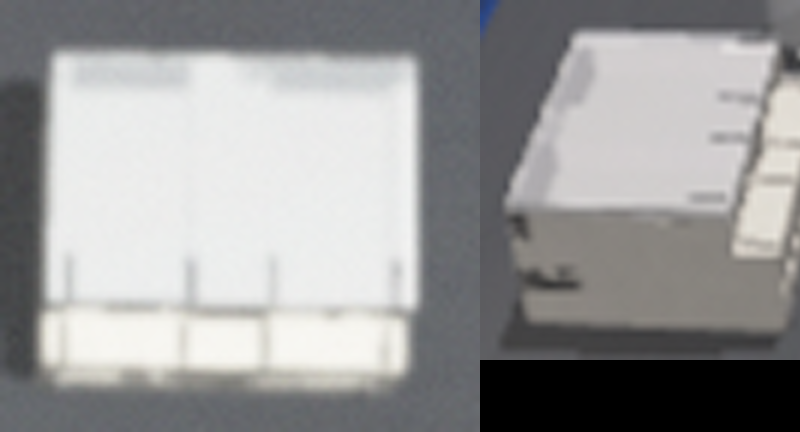

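View pics/cell.png

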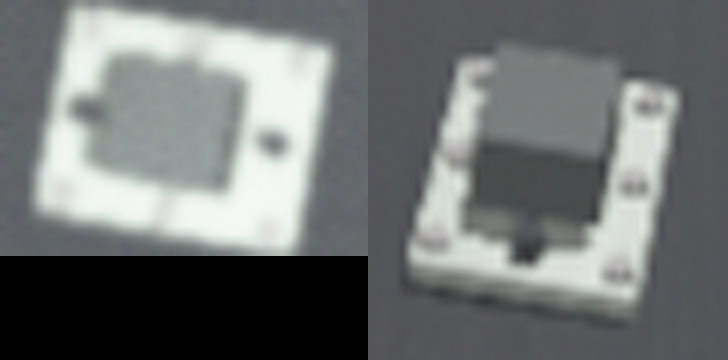

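The bay crop shows roof wall lines at u = 69, 190, 272 and 395, with the step lines just below. In the cell crop the block sits square on the flange, which is yawed about −8°. First I'll turn the tool for the drawer handle.

>>> carry_out(fingers=[-0.32,-0.32,-0.32,-0.32,-0.32,-0.32,-0.32,-0.32,-0.32,-0.32,-0.32,-0.32], linear=[[0,0,0],[0,0,0],[0,0,0],[0,0,0],[0,0,0],[0,0,0],[0,0,0],[0,0,0],[0,0,0],[0,0,0],[0,0,0],[0,0,0]], dr=[[0,0,0.1143],[0,0,0.1143],[0,0,0.1143],[0,0,0.1143],[0,0,0.1143],[0,0,0.1143],[0,0,0.1143],[0,0,0.1143],[0,0,0.1143],[0,0,0.1143],[0,0,0.1143],[0,0,0.1143]])

```text
t: 1.3
eef_pos: [0.1349, 0.5846, 0.2095]
tcp_rot: [[0.033, 0.999, -0.0], [0.999, -0.033, -0.0], [-0.0, -0.0, -1.0]]
force: [-0.2, -0.3, -0.8]
grip_width: 0.03
finger_force: 0.0
```

```bash
python3 -c "
from h import *
go(631,180,150)"
```

```text
t 1.3 tcp [134.9 584.6 209.5] yaw(tool y from world y,deg) -91.9 tilt [-0.     -0.0001] F [-0.2 -0.3 -0.8] w 30.0 ff 0.0
shift [-387.9  509.3   59.5]
```

>>> carry_out(fingers=[-0.32,-0.32,-0.32,-0.32,-0.32,-0.32,-0.32,-0.32,-0.32,-0.32], linear=[[-19.4,25.5,0],[-19.4,25.5,0],[-19.4,25.5,0],[-19.4,25.5,0],[-19.4,25.5,0],[-19.4,25.5,0],[-19.4,25.5,0],[-19.4,25.5,0],[-19.4,25.5,0],[-19.4,25.5,0]], dr=[[0,0,0],[0,0,0],[0,0,0],[0,0,0],[0,0,0],[0,0,0],[0,0,0],[0,0,0],[0,0,0],[0,0,0]])

```text
t: 2.13
eef_pos: [0.3855, 0.3825, 0.2096]
tcp_rot: [[0.028, 1.0, 0.0], [1.0, -0.028, 0.0], [0.0, 0.0, -1.0]]
force: [-0.3, 1.2, -0.6]
grip_width: 0.0297
finger_force: 0.0
```

>>> carry_out(fingers=[-0.32,-0.32,-0.32,-0.32,-0.32,-0.32,-0.32,-0.32,-0.32,-0.32,-0.32,-0.32], linear=[[-19.4,25.5,6],[-19.4,25.5,6],[-19.4,25.5,6],[-19.4,25.5,6],[-19.4,25.5,6],[-19.4,25.5,6],[-19.4,25.5,6],[-19.4,25.5,6],[-19.4,25.5,6],[-19.4,25.5,6],[0,0,0],[0,0,0]], dr=[[0,0,0],[0,0,0],[0,0,0],[0,0,0],[0,0,0],[0,0,0],[0,0,0],[0,0,0],[0,0,0],[0,0,0],[0,0,0],[0,0,0]])

```text
t: 3.13
eef_pos: [0.6344, 0.1813, 0.1479]
tcp_rot: [[0.03, 1.0, -0.003], [1.0, -0.03, -0.0], [-0.001, -0.003, -1.0]]
force: [-0.2, 0.1, 0.2]
grip_width: 0.03
finger_force: 0.0
```

```bash
python3 -c "
from h import *
go(631,180,66)
t=cam('top');s=cam('side');crop(s,215,200,315,300,5,'g1')"
```

```text
t 3.13 tcp [634.4 181.3 147.9] yaw(tool y from world y,deg) -91.73 tilt [-0.0027 -0.0005] F [-0.2  0.1  0.2] w 30.0 ff 0.0
shift [-1.3 -3.1 81.9]
```

View pics/g1.png

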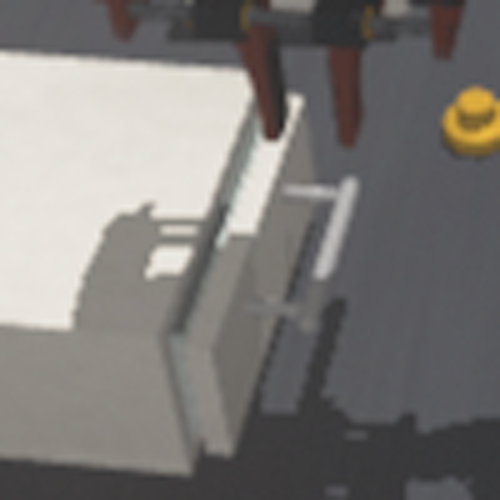

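```bash
python3 -c "
from h import *
s=cam('side')
p=proj(s,[[.6345-.02,.1813,.1369],[.6345+.02,.1813,.1369],[.632,.18,.071]]);print(p.round(1),((p-[215,200]+.5)*5-.5).round(0))"
```

```text
[[285.9 232.9]
 [270.8 232.2]
 [281.8 249.7]] [[356. 166.]
 [281. 163.]
 [336. 251.]]
```

```bash
python3 -c "
from h import *
print(tip_reach() if callable(tip_reach) else tip_reach)
s=cam('side');t=cam('top')
def up(d,x0,y0,x1,y1,k):return cv2.resize(d['img'][y0:y1,x0:x1,::-1],None,fx=k,fy=k,interpolation=cv2.INTER_CUBIC)
cv2.imwrite('pics/g2.png',np.hstack([up(t,230,95,310,165,5),up(s,225,190,305,260,5)]))
for d,o in((t,(230,95)),(s,(225,190))):
  for z in (.137,.148,.156,.217):
    p=proj(d,[[.6345-.02,.1813,z],[.6345+.02,.1813,z]]);print(z,((p-o+.5)*5-.5).round(0).tolist())"
```

```text
0.011
0.137 [[153.0, 285.0], [156.0, 215.0]]
0.148 [[150.0, 281.0], [153.0, 211.0]]
0.156 [[148.0, 278.0], [151.0, 208.0]]
0.217 [[132.0, 254.0], [136.0, 181.0]]
0.137 [[306.0, 216.0], [231.0, 213.0]]
0.148 [[305.0, 201.0], [228.0, 197.0]]
0.156 [[303.0, 190.0], [226.0, 186.0]]
0.217 [[292.0, 99.0], [212.0, 96.0]]
```

View pics/g2.png

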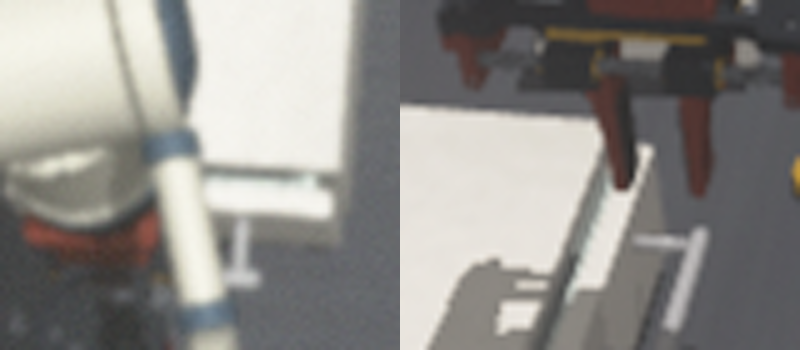

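The side view puts the drawn fingertips at about crop (623,190) and (700,195), some 18 mm higher than nominal. I'll go down a bit deeper and let the grip tell.

>>> carry_out(fingers=[-0.32,-0.32,-0.32,-0.32,-0.32,-0.32,-0.32,-1,-1,-1,-1,-1], linear=[[-1,-2,10],[0,0,16],[0,0,16],[0,0,16],[0,0,16],[0,0,16],[0,0,2],[0,0,0],[0,0,0],[0,0,0],[0,0,0],[0,0,0]], dr=[[0,0,0],[0,0,0],[0,0,0],[0,0,0],[0,0,0],[0,0,0],[0,0,0],[0,0,0],[0,0,0],[0,0,0],[0,0,0],[0,0,0]])

```text
t: 4.38
eef_pos: [0.6328, 0.1821, 0.0593]
tcp_rot: [[0.028, 1.0, 0.003], [1.0, -0.028, 0.001], [0.001, 0.003, -1.0]]
force: [-0.5, 0.7, 3.2]
grip_width: 0.0098
finger_force: 30.0
```

>>> carry_out(fingers=[-1,-1,-1,-1,-1,-1,-1,-1,-1,-1,-1,-1], linear=[[0,-5,0],[0,-12,0],[0,-12,0],[0,-12,0],[0,-12,0],[0,-12,0],[0,-12,0],[0,-12,0],[0,-12,0],[0,-12,0],[0,-12,0],[0,0,0]], dr=[[0,0,0],[0,0,0],[0,0,0],[0,0,0],[0,0,0],[0,0,0],[0,0,0],[0,0,0],[0,0,0],[0,0,0],[0,0,0],[0,0,0]])

```text
t: 5.38
eef_pos: [0.5056, 0.1875, 0.0592]
tcp_rot: [[0.026, 1.0, 0.001], [1.0, -0.026, 0.004], [0.004, 0.001, -1.0]]
force: [-0.7, 5.8, 4.0]
grip_width: 0.0097
finger_force: 30.0
```

>>> carry_out(fingers=[-1,-1,-1,-1], linear=[[0,-6,0],[0,-6,0],[0,-4,0],[0,0,0]], dr=[[0,0,0],[0,0,0],[0,0,0],[0,0,0]])

```text
t: 5.72
eef_pos: [0.4942, 0.188, 0.0593]
tcp_rot: [[0.027, 1.0, 0.01], [1.0, -0.027, 0.005], [0.005, 0.01, -1.0]]
force: [13.0, 7.7, -2.2]
grip_width: 0.0098
finger_force: 29.9
```

>>> carry_out(fingers=[-0.32,-0.32,-0.32,-0.32,-0.32,-0.32,-0.32,1,1,1,1,1], linear=[[0,0,0],[0,0,0],[0,0,0],[0,0,-20],[0,0,-30],[0,0,-30],[0,0,-30],[0,0,0],[0,0,0],[0,0,0],[0,0,0],[0,0,0]], dr=[[0,0,0],[0,0,0],[0,0,0],[0,0,0],[0,0,0],[0,0,0],[0,0,0],[0,0,-0.12],[0,0,-0.12],[0,0,-0.12],[0,0,-0.12],[0,0,-0.12]])

```text
t: 6.72
eef_pos: [0.4905, 0.1854, 0.1672]
tcp_rot: [[-0.546, 0.837, -0.001], [0.837, 0.546, -0.001], [0.0, -0.001, -1.0]]
force: [0.3, -0.2, -0.0]
grip_width: 0.0599
finger_force: 0.0
```

>>> carry_out(fingers=[1,1,1,1,1,1,1,1,1], linear=[[0,0,0],[0,0,0],[0,0,0],[0,0,0],[0,0,0],[0,0,0],[0,0,0],[0,0,0],[0,0,0]], dr=[[0,0,-0.12],[0,0,-0.12],[0,0,-0.12],[0,0,-0.12],[0,0,-0.12],[0,0,-0.12],[0,0,-0.12],[0,0,-0.016],[0,0,0]])

```text
t: 7.47
eef_pos: [0.4907, 0.1855, 0.1672]
tcp_rot: [[-0.99, 0.144, -0.001], [0.144, 0.99, -0.0], [0.001, -0.001, -1.0]]
force: [-0.2, 0.1, -0.2]
grip_width: 0.0881
finger_force: 0.0
```

```bash
python3 -c "
from h import *
s=go(427,153,30)
t=cam('top','top1');s=cam('side','side1')
for d in (t,s):
  for b in blobs(d):
    if 300<b[1]<500 and -450<b[2]<450: print(*b)
  print()
"
```

```text
t 7.47 tcp [490.7 185.5 167.2] yaw(tool y from world y,deg) -8.3 tilt [-0.0009 -0.0004] F [-0.2  0.1 -0.2] w 88.1 ff 0.0
shift [ 58.2 -41.3 137.3]
[436. 230.] 414.3 -341.8 137.4 62.3 16.3
[374. 218.] 445.2 -157.0 137.4 61.6 -0.9
[320. 215.] 448.2 8.0 137.7 62.5 -5.5

[359. 332.] 415.2 377.2 130.6 16.3 15.9
[346. 318.] 442.3 341.8 101.4 25.7 20.2
[357. 262.] 426.4 153.8 111.1 81.5 81.7
[353. 227.] 443.5 11.5 122.8 65.1 -6.3
[359. 195.] 427.9 -153.4 99.4 66.8 -0.7
```

View pics/side1.png

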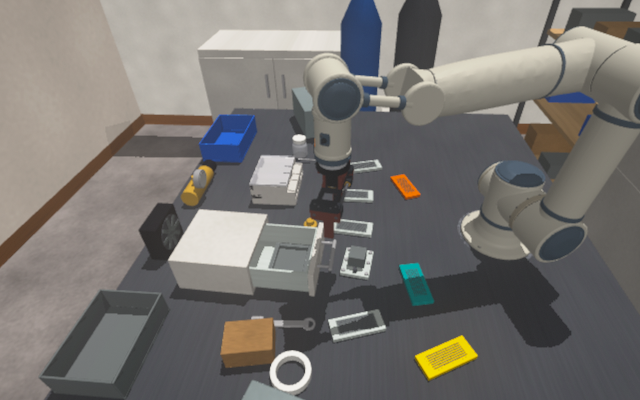

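The side view shows the drawer fully out with its pocket visible near (290,258), and the cell is unmoved at (357,262). Next I'll grasp the cell.

>>> carry_out(fingers=[1,1,1,1,1,1,1,1,1,1,1,1], linear=[[19.4,-13.8,0],[19.4,-13.8,0],[19.4,-13.8,0],[0,0,20],[0,0,20],[0,0,20],[0,0,20],[0,0,20],[0,0,15],[0,0,12],[0,0,10],[0,0,0]], dr=[[0,0,0],[0,0,0],[0,0,0],[0,0,0],[0,0,0],[0,0,0],[0,0,0],[0,0,0],[0,0,0],[0,0,0],[0,0,0],[0,0,0]])

```text
t: 8.57
eef_pos: [0.4264, 0.1526, 0.0284]
tcp_rot: [[-0.99, 0.143, -0.003], [0.143, 0.99, -0.001], [0.003, -0.001, -1.0]]
force: [0.1, -0.1, 0.0]
grip_width: 0.0876
finger_force: 0.0
```

>>> carry_out(fingers=[-1,-1,-1,-1,-1,-1,-1], linear=[[0,0,0],[0,0,0],[0,0,0],[0,0,0],[0,0,0],[0,0,0],[0,0,0]], dr=[[0,0,0],[0,0,0],[0,0,0],[0,0,0],[0,0,0],[0,0,0],[0,0,0]])

```text
t: 9.15
eef_pos: [0.4277, 0.1532, 0.0309]
tcp_rot: [[-0.99, 0.142, 0.001], [0.142, 0.99, 0.001], [-0.0, 0.001, -1.0]]
force: [1.4, -0.0, 0.4]
grip_width: 0.0458
finger_force: 30.0
```

>>> carry_out(fingers=[-1,-1,-1,-1,-1,-1,-1,-1], linear=[[0,0,-15],[0,0,-20],[0,0,-25],[0,0,-25],[0,0,-25],[0,0,-25],[0,-35,0],[0,-35,0]], dr=[[0,0,0],[0,0,0],[0,0,0],[0,0,0],[0,0,0],[0,0,0],[0,0,0],[0,0,0]])

```text
t: 9.82
eef_pos: [0.4179, 0.084, 0.1666]
tcp_rot: [[-0.99, 0.138, 0.002], [0.138, 0.99, 0.0], [-0.002, 0.0, -1.0]]
force: [0.9, 0.0, -5.0]
grip_width: 0.0453
finger_force: 30.0
```

```bash
python3 -c "
from h import *
here()
t=cam('top','top2');s=cam('side','side2')
def up(d,x0,y0,x1,y1,k):return cv2.resize(d['img'][y0:y1,x0:x1,::-1],None,fx=k,fy=k,interpolation=cv2.INTER_CUBIC)
a=up(t,215,110,315,210,5);b=up(s,240,210,300+40,310,5);b=b[:,:300] if 0 else cv2.resize(b,None,fx=.6,fy=.6)
b=up(s,250,220,330,295,5);b=b[:, :300] if 0 else b
cv2.imwrite('pics/dr.png',np.hstack([up(t,225,115,305,195,5),cv2.copyMakeBorder(b,0,25,0,0,0)]))
"
```

```text
t 9.82 tcp [417.9  84.  166.6] yaw(tool y from world y,deg) -7.93 tilt [0.0016 0.0002] F [ 0.9  0.  -5. ] w 45.3 ff 30.0
```

View pics/dr.png

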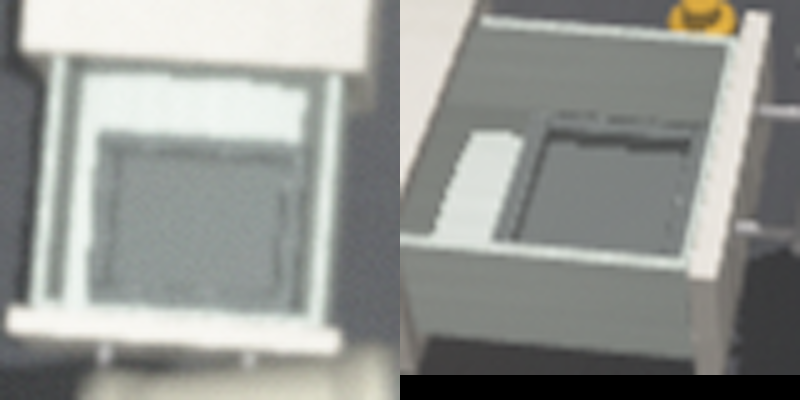

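The top crop shows the pocket from about (117,158) to (285,300), and the drawer walls at u ≈ 48 and 330. I'll measure the edges numerically with averaged frames.

```bash
cat >> h.py <<'E'
def avg(n,k=8):
    d=cam(n);d["img"]=np.mean([d["img"].astype(float)]+[snapshot(n)["img"] for _ in range(k-1)],0);return d
def rect(d,c,yaw,z,xs,ys):
    "grey values on the plane z in a frame at c(mm) with yaw deg; rows xs, columns ys (mm)"
    a=np.radians(yaw);X,Y=np.meshgrid(xs,ys,indexing="ij")
    P=np.c_[(c[0]+X*np.cos(a)-Y*np.sin(a)).ravel(),(c[1]+X*np.sin(a)+Y*np.cos(a)).ravel(),np.full(X.size,z)]/1000
    m=proj(d,P).astype(np.float32).reshape(*X.shape,2)
    return cv2.remap(d["img"].astype(np.float32).mean(2),m[...,0],m[...,1],cv2.INTER_CUBIC)
E
python3 - <<'E'
from h import *
import pickle
t=avg("top");s=avg("side");pickle.dump((t,s),open("drw.pkl","wb"))
np.set_printoptions(linewidth=220)
c=(570,187)
for nm,d in(("top",t),("side",s)):
    I=rect(d,c,-2.3,25,np.arange(-70,110,3),np.arange(-25,26,2));print(nm,"x prof");print(I.mean(1).round(0).astype(int).reshape(-1,20))
    I=rect(d,c,-2.3,25,np.arange(-20,21,2),np.arange(-102,102,3));print("y prof");print(I.mean(0).round(0).astype(int).reshape(-1,17))
E
```

```text
top x prof
[[198 193 186 179 169 156 139 116 100  99 109 122 150 200 236 244 244 242 237 226]
 [199 166 152 149 147 147 148 149 149 149 149 149 149 149 149 149 149 149 149 149]
 [149 149 149 149 149 149 149 149 149 149 146 139 133 139 149 163 194 225 238 241]]
y prof
[[104 105 108 116 127 142 168 205 227 219 193 173 161 161 171 174 170]
 [168 170 172 172 172 171 171 172 173 173 174 175 177 176 176 175 174]
 [172 172 172 171 170 171 172 173 173 174 175 176 175 174 173 171 167]
 [163 164 168 172 192 222 239 239 229 199 172 165 178 206 223 199 146]]
side x prof
[[ 97  93  87  87  88  90  91  92  95 105 117 122 122 121 176 227 228 228 227 218]
 [207 183 134 131 131 128 131 131 131 131 131 132 132 131 131 132 131 131 131 131]
 [132 132 132 132 132 132 132 132 132 132 133 128 108 117 136 131 143 193 223 222]]
y prof
[[159 158 158 159 159 159 160 159 153 148 151 159 155 145 137 138 144]
 [153 160 160 159 158 158 159 159 159 158 159 160 161 161 160 160 159]
 [159 159 158 159 158 159 159 161 182 210 207 172 141 130 128 130 129]
 [129 129 128 128 128 127 127 128 129 128 128 128 122  96  65  61  62]]
```

```bash
python3 - <<'E'
from h import *
import pickle
t,s=pickle.load(open("drw.pkl","rb"))
np.set_printoptions(linewidth=220)
for d in(t,s): W=d["world_to_cam"];print("cam at",(-W[:3,:3].T@W[:3,3]).round(3))
c=(614.3,179)
for nm,d in(("top",t),("side",s)):
  for lo,hi in((-38,-5),(5,38)):
    ys=np.arange(-80,81,2.);I=rect(d,c,-2.3,25,np.arange(lo,hi,1),ys).mean(0)
    print(nm,lo,"y from -80 step 2");print(I.round(0).astype(int)[:24],I.round(0).astype(int)[-24:])
  for lo,hi in((-45,-10),(10,45)):
    xs=np.arange(-66,67,2.);I=rect(d,c,-2.3,25,xs,np.arange(lo,hi,1)).mean(1)
    print(nm,lo,"x from -66 step 2");print(I.round(0).astype(int)[:17],I.round(0).astype(int)[-17:])
E
```

```text
cam at [ 0.332 -0.018  1.507]
cam at [0.435 0.859 0.8  ]
top -38 y from -80 step 2
[132 154 183 212 227 224 205 179 158 143 133 130 136 145 149 147 141 135 135 141 146 150 150 150] [149 149 149 149 149 149 149 149 148 145 140 135 133 138 144 147 151 162 184 211 231 238 239 234]
top 5 y from -80 step 2
[133 155 184 212 227 224 206 179 157 142 134 132 138 145 149 147 143 140 140 145 148 149 149 149] [148 148 148 148 148 148 148 148 147 145 140 134 133 138 143 147 149 154 170 195 221 235 238 234]
top -45 x from -66 step 2
[243 241 238 234 228 214 191 169 155 151 148 145 144 144 146 148 149] [148 145 140 134 132 136 144 150 159 174 197 219 231 238 239 239 239]
top 10 x from -66 step 2
[244 243 240 235 228 213 190 169 156 151 149 147 147 147 148 148 149] [148 145 140 135 133 138 145 151 161 177 201 222 234 239 240 240 240]
side -38 y from -80 step 2
[130 130 130 126 121 117 116 121 128 129 122 110  95  84  79  80  89 102 116 126 129 128 128 128] [211 205 178 147 128 126 128 129 130 130 130 130 130 130 130 130 129 129 129 128 128 128 129 130]
side 5 y from -80 step 2
[132 132 131 126 121 118 119 124 130 129 122 110  96  85  81  86  97 111 122 129 130 129 129 129] [212 205 178 147 130 129 131 132 133 133 132 132 132 132 133 133 133 133 132 131 131 131 131 131]
side -45 x from -66 step 2
[227 227 228 225 219 211 206 188 149 127 127 128 126 124 126 128 128] [130 130 125 110  98 105 124 131 129 131 150 184 213 222 220 219 219]
side 10 x from -66 step 2
[223 222 223 221 212 199 191 183 161 146 145 145 145 145 146 146 147] [148 148 146 138 133 137 147 150 148 149 160 181 200 206 204 204 204]
```

```bash
python3 - <<'E'
from h import *
import pickle
t,s=pickle.load(open("drw.pkl","rb"))
np.set_printoptions(linewidth=220)
c=(614.3,179)
for nm,d in(("top",t),("side",s)):
  for z in(25,80):
    ys=np.arange(-120,121,2.);I=rect(d,c,-2.3,z,np.arange(5,38,1),ys).mean(0)
    print(nm,z,"y from -120 step 2");print(I.round(0).astype(int)[:120].reshape(-1,20))
# cabinet lines in top view at z=.11: roof left/right edges
for lo,hi in((90,150),(200,270)):
    ys=np.arange(-120,121,2.);I=rect(t,c,-2.3,110,np.arange(lo,hi,1),ys).mean(0);print("cab",lo,I.round(0).astype(int)[:20],I.round(0).astype(int)[-20:])
E
```

```text
top 25 y from -120 step 2
[[105 105 105 105 105 105 105 105 105 105 105 105 105 105 105 105 105 107 111 120]
 [133 155 184 212 227 224 206 179 157 142 134 132 138 145 149 147 143 140 140 145]
 [148 149 149 149 149 150 149 149 149 149 149 149 149 149 149 149 149 149 149 149]
 [149 149 149 149 149 149 149 149 149 149 149 148 148 149 148 148 148 148 148 148]
 [148 148 148 148 148 147 145 140 134 133 138 143 147 149 154 170 195 221 235 238]
 [234 219 191 162 145 140 148 168 196 218 221 200 160 116  88  81  88  97 102 103]]
top 80 y from -120 step 2
[[105 105 105 105 105 105 105 105 105 105 105 105 105 105 106 108 114 124 141 168]
 [198 221 226 213 188 162 145 135 133 140 148 150 149 146 142 142 144 145 145 145]
 [145 145 146 146 146 146 147 146 146 146 147 148 148 148 147 146 146 146 146 145]
 [145 145 145 145 145 145 145 145 145 145 145 145 146 147 148 148 148 147 146 145]
 [144 143 139 135 133 138 143 145 148 155 174 201 225 236 237 229 207 177 152 141]
 [143 159 186 212 223 208 169 123  90  80  87  96 102 103 103 103 103 103 103 103]]
side 25 y from -120 step 2
[[133 132 132 133 133 1
[... 644 characters left out ...]
134 134 135 134 134 133]
 [132 132 133 133 133 133 133 133 133 129 125 123 123 126 129 127 121 113 104  99]
 [ 99 104 114 123 128 128 127 126 127 127 128 127 127 127 127 128 129 129 127 127]
 [128 129 129 128 127 128 129 129 129 128 127 128 129 128 127 126 126 141 172 203]
 [212 194 160 135 129 131 133 133 133 132 132 132 132 133 133 134 133 132 131 131]]
cab 90 [108 107 107 108 108 108 109 114 122 133 145 165 193 218 232 236 237 237 237 237] [243 243 243 244 243 243 243 243 243 241 232 202 154 107  80  76  83  93  99 101]
cab 200 [102 102 103 103 102 103 105 109 116 127 142 166 198 224 236 240 240 240 241 241] [240 240 240 240 240 240 240 240 240 237 227 196 150 107  82  77  83  91  97 100]
```

Triangulating the walls (wall tops at z ≈ 88) gives a pocket centre of about (612.6, 183.8), floor z ≈ 26 and yaw −2.3°. I'll move the cell above it.

>>> carry_out(fingers=[-1,-1], linear=[[0,0,0],[0,0,0]], dr=[[0,0,-0.098],[0,0,0]])

```text
t: 10.88
eef_pos: [0.4176, 0.0836, 0.1656]
tcp_rot: [[-0.999, 0.041, 0.0], [0.041, 0.999, -0.0], [-0.0, -0.0, -1.0]]
force: [-0.5, 0.3, -3.2]
grip_width: 0.0459
finger_force: 30.0
```

```bash
python3 -c "
from h import *
go(612.6,183.8,166)"
```

```text
t 10.88 tcp [417.6  83.6 165.6] yaw(tool y from world y,deg) -2.35 tilt [ 0. -0.] F [-0.5  0.3 -3.2] w 45.9 ff 30.0
shift [-190.7  108.1   -0.4]
```

>>> carry_out(fingers=[-1,-1,-1,-1,-1,-1,-1,-1,-1,-1,-1,-1], linear=[[-19,10.8,0],[-19,10.8,0],[-19,10.8,0],[-19,10.8,0],[-19,10.8,0],[-19,10.8,0],[-19,10.8,0],[-19,10.8,0],[-19,10.8,0],[-19.7,10.8,0],[0,0,0],[0,0,0]], dr=[[0,0,0],[0,0,0],[0,0,0],[0,0,0],[0,0,0],[0,0,0],[0,0,0],[0,0,0],[0,0,0],[0,0,0],[0,0,0],[0,0,0]])

```text
t: 11.88
eef_pos: [0.6131, 0.1833, 0.1639]
tcp_rot: [[-0.999, 0.046, -0.003], [0.046, 0.999, -0.001], [0.003, -0.001, -1.0]]
force: [-0.3, 0.0, -3.9]
grip_width: 0.0455
finger_force: 30.0
```

>>> carry_out(fingers=[-1,-1,-1,-1,-1,-1], linear=[[0,0,20],[0,0,20],[0,0,20],[0,0,20],[0,0,8],[0,0,0]], dr=[[0,0,0],[0,0,0],[0,0,0],[0,0,0],[0,0,0],[0,0,0]])

```text
t: 12.38
eef_pos: [0.6109, 0.1823, 0.0748]
tcp_rot: [[-0.999, 0.046, -0.005], [0.046, 0.999, -0.001], [0.005, -0.002, -1.0]]
force: [-0.7, 0.1, -4.3]
grip_width: 0.045
finger_force: 30.0
```

```bash
python3 -c "
from h import *
go(612.6,183.8,78)
t=cam('top');s=cam('side')
def up(d,x0,y0,x1,y1,k):return cv2.resize(d['img'][y0:y1,x0:x1,::-1],None,fx=k,fy=k,interpolation=cv2.INTER_CUBIC)
cv2.imwrite('pics/p1.png',np.hstack([up(t,225,115,305,190,5),up(s,250,220,330,295,5)]))
"
```

```text
t 12.38 tcp [610.9 182.3  74.8] yaw(tool y from world y,deg) -2.61 tilt [-0.005  -0.0013] F [-0.7  0.1 -4.3] w 45.0 ff 30.0
shift [-1.6  1.5 -3.2]
```

View pics/p1.png

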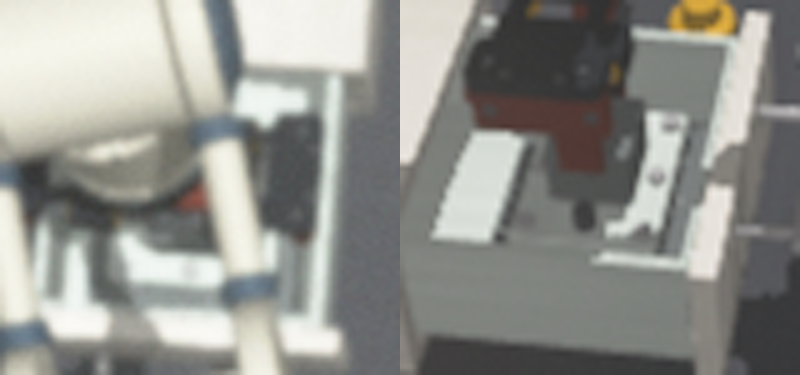

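The side view shows the cell hanging square above the fixture, with its front flange edge at crop (690,115) to (655,235). I'll check how well it is centred from the profiles.

```bash
python3 - <<'E'
from h import *
np.set_printoptions(linewidth=220)
t=avg("top",4);s=avg("side",4);p=here()["eef_pos"]*1000
z=p[2]-30.9+12
for nm,d in(("top",t),("side",s)):
    xs=np.arange(-60,-20,1.)
    for lo,hi in((-45,-30),(10,25)):
        I=rect(d,p,-2.5,z,xs,np.arange(lo,hi,1)).mean(1);print(nm,lo,"x from -60 step1");print(I.round(0).astype(int))
I=rect(s,p,-2.5,z,np.arange(-37,-28,1.),np.arange(-70,-30,1.)).mean(0);print("far y from -70",I.round(0).astype(int))
I=rect(t,p,-2.5,z,np.arange(-37,-28,1.),np.arange(30,70,1.)).mean(0);print("top left y from 30",I.round(0).astype(int))
E
```

```text
t 12.88 tcp [613.2 183.2  78.2] yaw(tool y from world y,deg) -2.55 tilt [0.0009 0.0002] F [ 1.3  0.2 -3.8] w 45.5 ff 30.0
top -45 x from -60 step1
[188 184 180 175 171 167 161 155 150 143 137 132 128 125 124 124 123 123 124 125 126 128 131 134 141 152 162 177 191 202 213 221 225 228 230 231 231 231 231 231]
top 10 x from -60 step1
[209 200 188 177 169 162 156 155 153 152 151 150 149 148 149 151 153 160 171 183 197 212 223 232 239 241 242 243 244 243 243 243 242 240 239 233 222 210 194 173]
side -45 x from -60 step1
[207 203 193 175 153 133 122 119 118 117 115 113 112 112 112 112 112 116 126 142 163 182 195 201 197 186 176 171 170 169 171 178 187 196 206 213 218 219 213 198]
side 10 x from -60 step1
[158 151 147 141 134 128 124 125 127 129 131 132 130 123 113 101  91  90 102 126 155 182 203 216 221 221 219 218 219 219 219 220 221 222 222 218 212 198 174 146]
far y from -70 [127 126 126 126 126 126 126 126 127 127 127 127 127 127 125 124 126 133 142 153 164 175 183 189 192 190 183 174 165 159 155 154 156 164 174 186 199 209 215 218]
top left y from 30 [240 238 238 234 227 220 210 196 183 170 158 152 148 144 144 144 143 141 138 131 124 116 108 102 100  99 100 106 115 123 135 154 169 186 204 217 226 234 236 234]
```

The cell's edges match its TCP to within about 0.5 mm in both views. Lowering slowly.

>>> carry_out(fingers=[-1,-1,-1,-1,-1,-1,-1,-1,-1,-1,-1,-1], linear=[[0.6,0.6,2],[0,0,2],[0,0,2],[0,0,2],[0,0,2],[0,0,2],[0,0,2],[0,0,2],[0,0,2],[0,0,0],[0,0,0],[0,0,0]], dr=[[0,0,-0.004],[0,0,0],[0,0,0],[0,0,0],[0,0,0],[0,0,0],[0,0,0],[0,0,0],[0,0,0],[0,0,0],[0,0,0],[0,0,0]])

```text
t: 13.88
eef_pos: [0.6124, 0.1837, 0.0596]
tcp_rot: [[-0.999, 0.04, 0.0], [0.04, 0.999, 0.0], [-0.0, 0.0, -1.0]]
force: [-0.3, -0.4, -4.3]
grip_width: 0.0456
finger_force: 30.0
```

>>> carry_out(fingers=[-1,-1,-1,-1,-1], linear=[[0,0,1.5],[0,0,1.5],[0,0,1],[0,0,0],[0,0,0]], dr=[[0,0,0],[0,0,0],[0,0,0],[0,0,0],[0,0,0]])

```text
t: 14.3
eef_pos: [0.6131, 0.1838, 0.0572]
tcp_rot: [[-0.999, 0.04, 0.003], [0.04, 0.999, 0.0], [-0.003, 0.001, -1.0]]
force: [-1.1, -0.0, 5.3]
grip_width: 0.0457
finger_force: 30.0
```

Contact came at cell-bottom z ≈ 26, so the cell is seated. I'll release, rise and look.

>>> carry_out(fingers=[0.4,0.4,0.4,0.4,0.4,0.4,0.4,0.4,0.4,0.4,0,-1], linear=[[0,0,0],[0,0,0],[0,0,0],[0,0,0],[0,0,-5],[0,0,-15],[0,0,-30],[0,0,-30],[0,0,-30],[20,0,0],[35,0,0],[35,0,0]], dr=[[0,0,0],[0,0,0],[0,0,0],[0,0,0],[0,0,0],[0,0,0],[0,0,0],[0,0,0],[0,0,0],[0,0,0],[0,0,0],[0,0,0]])

```text
t: 15.3
eef_pos: [0.522, 0.1872, 0.166]
tcp_rot: [[-0.999, 0.041, 0.001], [0.041, 0.999, 0.0], [-0.001, 0.0, -1.0]]
force: [-0.3, 0.1, 0.4]
grip_width: 0.0513
finger_force: 0.0
```

>>> carry_out(fingers=[-1,-1,-1,-1], linear=[[35,0,0],[30,0,0],[0,0,0],[0,0,0]], dr=[[0,0,0],[0,0,0],[0,0,0],[0,0,0]])

```text
t: 15.63
eef_pos: [0.4569, 0.1902, 0.1664]
tcp_rot: [[-0.999, 0.039, 0.002], [0.039, 0.999, 0.001], [-0.002, 0.001, -1.0]]
force: [-0.1, -0.7, -0.2]
grip_width: 0.0246
finger_force: 0.0
```

```bash
python3 - <<'E'
from h import *
np.set_printoptions(linewidth=220)
go(466,188.5,60)
t=avg("top",4);s=avg("side",4)
p=(612.6,183.8)
for nm,d in(("top",t),("side",s)):
    xs=np.arange(-60,-20,2.)
    for lo,hi in((-45,-30),(10,25)):
        I=rect(d,p,-2.3,38,xs,np.arange(lo,hi,1)).mean(1);print(nm,lo,"x from -60 step2");print(I.round(0).astype(int))
        I=rect(d,p,-2.3,38,-xs,np.arange(lo,hi,1)).mean(1);print(nm,lo,"x from 60 step -2");print(I.round(0).astype(int))
    for q in(-1,1):print("y from",q*70,rect(d,p,-2.3,38,np.arange(-36,-26,1.),q*np.arange(70,30,-2.)).mean(0).round(0).astype(int))
E
```

```text
t 15.63 tcp [456.9 190.2 166.4] yaw(tool y from world y,deg) -2.26 tilt [0.002  0.0006] F [-0.1 -0.7 -0.2] w 24.6 ff 0.0
shift [ -8.9  -1.4 106.4]
top -45 x from -60 step2
[234 228 213 189 166 154 149 149 156 172 196 215 221 222 223 227 232 236 240 242]
top -45 x from 60 step -2
[238 234 225 205 183 164 153 146 148 163 187 211 220 221 220 222 228 235 238 240]
top 10 x from -60 step2
[ 99  98  97  95  95  95  96 100 108 119 138 158 174 189 203 215 224 226 219 190]
top 10 x from 60 step -2
[239 237 226 208 184 163 154 147 149 162 192 221 230 231 219 200 175 158 151 148]
y from -70 [156 144 131 128 135 144 149 146 155 177 208 230 232 229 223 218 217 221 229 236]
y from 70 [158 168 188 203 213 216 217 218 218 220 220 214 204 182 154 131 110 100  96  95]
side -45 x from -60 step2
[223 217 209 202 177 139 126 128 126 135 165 197 198 178 173 182 194 212 225 221]
side -45 x from 60 step -2
[198 193 184 166 145 131 128 131 124 114 138 171 171 149 130 128 128 128 128 128]
side 10 x from -60 step2
[206 207 207 204 181 140 124 127 122 132 168 208 223 220 220 220 222 221 206 159]
side 10 x from 60 step -2
[222 221 212 184 151 132 128 130 121 108 148 199 218 219 218 219 201 157 112  93]
y from -70 [129 130 125 117 110 109 114 122 132 139 155 170 182 184 176 162 164 180 202 218]
y from 70 [128 128 129 129 128 128 128 128 127 127 123 130 146 175 200 211 208 199 197 206]
```

The cell's edges sit at ±40 mm about the pocket centre in both views, so it is seated square. Now to push the drawer shut.

>>> carry_out(fingers=[-1,-1,-1,-1,-1,-1,-1,-1], linear=[[0,-1.4,20],[0,0,20],[0,0,20],[0,0,20],[0,0,20],[0,0,6],[0,0,0],[-10,0,0]], dr=[[0,0,0],[0,0,0],[0,0,0],[0,0,0],[0,0,0],[0,0,0],[0,0,0],[0,0,0]])

```text
t: 16.7
eef_pos: [0.4669, 0.1883, 0.06]
tcp_rot: [[-0.999, 0.04, -0.001], [0.04, 0.999, 0.0], [0.001, -0.0, -1.0]]
force: [0.0, -0.0, 1.2]
grip_width: 0.0003
finger_force: 0.0
```

>>> carry_out(fingers=[-1,-1,-1,-1,-1,-1,-1,-1,-1,-1,-1,-1], linear=[[-6,0,0],[-8,0,0],[-12,0,0],[-12,0,0],[-12,0,0],[-12,0,0],[-12,0,0],[-12,0,0],[-12,0,0],[-12,0,0],[-12,0,0],[-12,0,0]], dr=[[0,0,0],[0,0,0],[0,0,0],[0,0,0],[0,0,0],[0,0,0],[0,0,0],[0,0,0],[0,0,0],[0,0,0],[0,0,0],[0,0,0]])

```text
t: 17.7
eef_pos: [0.6027, 0.1827, 0.0608]
tcp_rot: [[-0.999, 0.041, 0.001], [0.041, 0.999, 0.0], [-0.001, 0.0, -1.0]]
force: [-1.4, -0.0, 2.1]
grip_width: 0.0006
finger_force: 1.1
```

>>> carry_out(fingers=[-1,-1,-1,-1,-1,-1], linear=[[-8,0,0],[-6,0,0],[-5,0,0],[-3,0,0],[-3,0,0],[0,0,0]], dr=[[0,0,0],[0,0,0],[0,0,0],[0,0,0],[0,0,0],[0,0,0]])

```text
t: 18.2
eef_pos: [0.6266, 0.1817, 0.0594]
tcp_rot: [[-0.999, 0.04, 0.0], [0.04, 0.999, -0.0], [-0.0, -0.0, -1.0]]
force: [-0.2, 0.5, -0.4]
grip_width: 0.0007
finger_force: 0.0
```

>>> carry_out(fingers=[-1,-1,-1,-1,-1,-1], linear=[[-2,0,0],[-2,0,0],[-2,0,0],[-1,0,0],[0,0,0],[0,0,0]], dr=[[0,0,0],[0,0,0],[0,0,0],[0,0,0],[0,0,0],[0,0,0]])

```text
t: 18.7
eef_pos: [0.628, 0.1818, 0.0594]
tcp_rot: [[-0.999, 0.039, -0.012], [0.039, 0.999, -0.001], [0.012, -0.001, -1.0]]
force: [-20.2, -1.5, 9.6]
grip_width: 0.0003
finger_force: 10.3
```

Resisted at 20 N with the bar about 150 mm in, so the drawer is shut. I'll back off and measure the bay.

>>> carry_out(fingers=[-1,-1,-1,-1,-1,-1,-1,-1,-1,1,1,1], linear=[[5,0,0],[15,0,0],[20,0,0],[20,0,0],[0,0,-20],[0,0,-30],[0,0,-30],[0,0,-30],[30,0,0],[30,0,0],[30,0,0],[20,0,0]], dr=[[0,0,0],[0,0,0],[0,0,0],[0,0,0],[0,0,0],[0,0,0],[0,0,0],[0,0,0],[0,0,0],[0,0,0],[0,0,0],[0,0,0]])

```text
t: 19.7
eef_pos: [0.4616, 0.1885, 0.1698]
tcp_rot: [[-0.999, 0.04, 0.001], [0.04, 0.999, 0.0], [-0.001, 0.0, -1.0]]
force: [0.2, -0.2, 0.0]
grip_width: 0.0172
finger_force: 0.0
```

```bash
python3 - <<'E'
from h import *
import pickle
np.set_printoptions(linewidth=200)
here()
t=avg("top",6);s=avg("side",6);pickle.dump((t,s),open("bay.pkl","wb"))
cv2.imwrite("pics/s3.png",s["img"][:,:,::-1].astype(np.uint8))
c=(655,-188)
# roof lines (z 85) and step lines (z 55), y profile; several x bands
for nm,d in(("top",t),("side",s)):
  for z,lo,hi in((85,20,40),(85,80,120),(55,-14,-4)):
    ys=np.arange(-105,105,1.5);I=rect(d,c,0,z,np.arange(lo,hi,1.),ys).mean(1 if 0 else 0)
    # local extrema, subsample
    g=cv2.GaussianBlur(I[None],(0,0),.8)[0];k=[i for i in range(1,len(g)-1) if g[i]<g[i-1] and g[i]<=g[i+1] and min(g[max(0,i-6):i+7].max()-g[i],99)>4]
    gr=np.abs(np.gradient(g));e=[i for i in range(2,len(gr)-2) if gr[i]==gr[i-2:i+3].max() and gr[i]>6]
    print(nm,z,(lo,hi),"dark",[(round(ys[i]-1.5*((g[i+1]-g[i-1])/2)/(g[i+1]-2*g[i]+g[i-1]),1),int(g[i])) for i in k],"edges",[(ys[i],int(gr[i])) for i in e])
for nm,d in(("top",t),("side",s)):
  for lo,hi in((-80,-20),(20,80)):
    for z in(85,55):
      xs=np.arange(-50,160,1.5);g=rect(d,c,0,z,xs,np.arange(lo,hi,1.)).mean(1);gr=np.abs(np.gradient(g))
      print(nm,"x edges z",z,lo,[(xs[i],int(gr[i])) for i in range(2,len(gr)-2) if gr[i]==gr[i-2:i+3].max() and gr[i]>5])
for d in(t,s):
  for b in blobs(d):
    if 300<b[1]<500 and -450<b[2]<450: print(*b)
  print()
E
```

```text
t 19.7 tcp [461.6 188.5 169.8] yaw(tool y from world y,deg) -2.29 tilt [0.0006 0.0004] F [ 0.2 -0.2  0. ] w 17.2 ff 0.0
top 85 (20, 40) dark [(np.float64(-101.7), 104), (np.float64(-97.8), 104), (np.float64(-78.1), 212), (np.float64(-18.2), 218), (np.float64(21.9), 208), (np.float64(81.4), 212)] edges [(np.float64(-88.5), 28), (np.float64(-81.0), 7), (np.float64(-75.0), 6), (np.float64(18.0), 7), (np.float64(25.5), 8), (np.float64(78.0), 6), (np.float64(84.0), 7), (np.float64(93.0), 30)]
top 85 (80, 120) dark [(np.float64(-97.4), 104), (np.float64(-74.3), 231)] edges [(np.float64(-88.5), 28), (np.float64(93.0), 27)]
top 55 (-14, -4) dark [(np.float64(-78.4), 201), (np.float64(-18.7), 201), (np.float64(22.0), 207), (np.float64(46.0), 221), (np.float64(82.3), 203), (np.float64(102.7), 70)] edges [(np.float64(-88.5), 20), (np.float64(79.5), 7), (np.float64(93.0), 25)]
side 85 (20, 40) dark [(np.float64(-101.0), 91), (np.float64(-62.6), 213), (np.float64(-20.8), 180), (np.float64(21.0), 180), (np.float64(79.3), 176)] edges [(np.float64(-94.5), 6), (np.float64(-79.5), 12), (np.float64(-15
[... 1798 characters left out ...]
COLOR_RGB2HSV);m=((hsv[...,2]>thr)&(hsv[...,1]<60)).astype(np.uint8)
cv2.error: OpenCV(4.12.0) /io/opencv/modules/imgproc/src/color.simd_helpers.hpp:94: error: (-2:Unspecified error) in function 'cv::impl::{anonymous}::CvtHelper<VScn, VDcn, VDepth, sizePolicy>::CvtHelper(cv::InputArray, cv::OutputArray, int) [with VScn = cv::impl::{anonymous}::Set<3, 4>; VDcn = cv::impl::{anonymous}::Set<3>; VDepth = cv::impl::{anonymous}::Set<0, 5>; cv::impl::{anonymous}::SizePolicy sizePolicy = cv::impl::<unnamed>::NONE; cv::InputArray = const cv::_InputArray&; cv::OutputArray = const cv::_OutputArray&]'
> Unsupported depth of input image:
>     'VDepth::contains(depth)'
> where
>     'depth' is 6 (CV_64F)
```

View pics/s3.png

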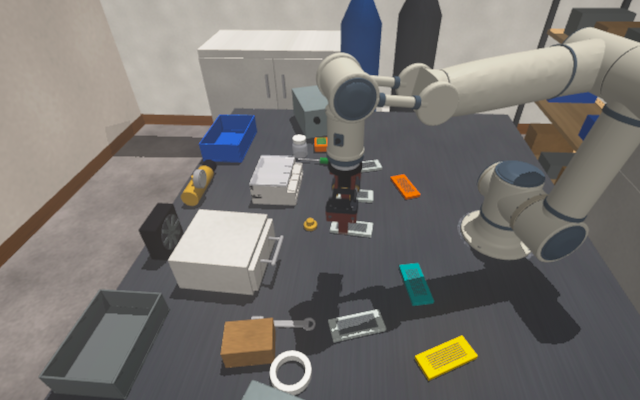

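The side view shows the drawer shut, with the bar at (276,250). The bay measures slot columns at y = −136.2 and −236.3, lower mouth x ≈ 643, upper mouth x ≈ 668, yaw ≈ 0. Next I'll re-measure the cartridges and go for the first.

```bash
cat >> h.py <<'E'
def carts():
    for n in("top","side"):
        for b in blobs(cam(n)):
            if 300<b[1]<520 and -450<b[2]<450 and 90<b[3]<150: print(n,*b)
def grasp(x,y,yaw,back=30,z=90):
    "turn and shift (after the turn) to stand over a cartridge, back mm behind its centre"
    s=here();R=s["tcp_rot"];a=np.radians(yaw);y0=np.arctan2(-R[0,1],R[1,1]);print("turn z",round(-(a-y0),4))
    c,sn=np.cos(a),np.sin(a);N=np.array([[-c,-sn,0],[-sn,c,0],[0,0,-1]]).T
    N=np.c_[[-c,-sn,0],[-sn,c,0],[0,0,-1]]
    print("shift",(N.T@(np.array([x-back*c,y-back*sn,z])-s["eef_pos"]*1000)).round(1))
E
python3 -c "
from h import *
carts();grasp(445,-156.5,-0.9)"
```

```text
top [436. 230.] 414.3 -342.0 137.6 62.6 16.3
top [374. 218.] 445.2 -157.0 137.3 61.6 -0.9
top [320. 215.] 448.0 7.5 137.7 62.8 -5.9
t 20.4 tcp [463.6 188.3 169.4] yaw(tool y from world y,deg) -2.33 tilt [-0.0003 -0.0001] F [0.6 0.2 0.7] w 72.7 ff 0.0
turn z -0.0249
shift [  43.2 -345.    79.4]
```

>>> carry_out(fingers=[1,1,1,1,1,1,1,1,1,1,1,1], linear=[[0,0,0],[4.3,-34.5,0],[4.3,-34.5,0],[4.3,-34.5,0],[4.3,-34.5,0],[4.3,-34.5,0],[4.3,-34.5,0],[4.3,-34.5,0],[4.3,-34.5,20],[4.3,-34.5,20],[4.3,-34.5,20],[0,0,19]], dr=[[0,0,-0.0249],[0,0,0],[0,0,0],[0,0,0],[0,0,0],[0,0,0],[0,0,0],[0,0,0],[0,0,0],[0,0,0],[0,0,0],[0,0,0]])

```text
t: 21.4
eef_pos: [0.4138, -0.161, 0.0896]
tcp_rot: [[-1.0, 0.02, -0.0], [0.02, 1.0, -0.003], [0.0, -0.003, -1.0]]
force: [-0.1, 0.2, -0.6]
grip_width: 0.088
finger_force: 0.0
```

>>> carry_out(fingers=[1,1,1,1,1,1,1,1], linear=[[0,0,0],[0,0,20],[0,0,20],[0,0,20],[0,0,10],[0,0,5],[0,0,0],[0,0,0]], dr=[[0,0,0],[0,0,0],[0,0,0],[0,0,0],[0,0,0],[0,0,0],[0,0,0],[0,0,0]])

```text
t: 22.07
eef_pos: [0.4157, -0.1558, 0.0167]
tcp_rot: [[-1.0, 0.015, 0.001], [0.015, 1.0, -0.0], [-0.001, -0.0, -1.0]]
force: [0.1, -0.8, 0.1]
grip_width: 0.0879
finger_force: 0.0
```

```bash
python3 -c "
from h import *
go(415,-156,13)"
```

```text
t 22.07 tcp [ 415.7 -155.8   16.7] yaw(tool y from world y,deg) -0.84 tilt [ 0.0012 -0.0005] F [ 0.1 -0.8  0.1] w 87.9 ff 0.0
shift [ 0.8 -0.2  3.7]
```

>>> carry_out(fingers=[1,1,-1,-1,-1,-1,-1,-1,-1], linear=[[0,0,3],[0,0,0],[0,0,0],[0,0,0],[0,0,0],[0,0,0],[0,0,0],[0,0,0],[0,0,0]], dr=[[0,0,0],[0,0,0],[0,0,0],[0,0,0],[0,0,0],[0,0,0],[0,0,0],[0,0,0],[0,0,0]])

```text
t: 22.82
eef_pos: [0.4151, -0.156, 0.0125]
tcp_rot: [[-1.0, 0.016, -0.0], [0.016, 1.0, 0.0], [0.0, 0.0, -1.0]]
force: [0.9, -0.2, -1.4]
grip_width: 0.0445
finger_force: 0.0
```

The width passed 56 mm without any force, so the grasp missed. I need to see why.

```bash
python3 -c "
from h import *
carts()
s=cam('side');crop(s,300,150,400,230,7,'m1')
p=here()['eef_pos']
print(((proj(s,[p+[0,.022,-.011],p+[0,-.022,-.011]])-[300,150]+.5)*7-.5).round(0))"
```

```text
top [207. 220.] 422.5 352.3 137.6 63.1 17.9
top [320. 216.] 448.1 7.5 137.7 60.9 -5.6
side [356. 324.] 422.3 355.0 131.5 60.5 17.8
t 22.97 tcp [ 415.1 -156.    12.5] yaw(tool y from world y,deg) -0.89 tilt [-0.  0.] F [ 1.5  0.2 -0.4] w 32.2 ff 0.0
[[438. 357.]
 [439. 303.]]
```

View pics/m1.png

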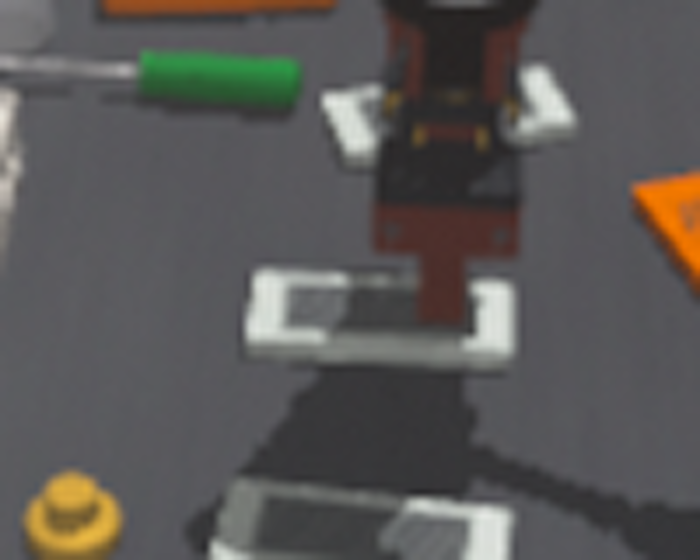

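The picture shows the fingertips at about (440,325), closing above the slab; they really end roughly 18 mm higher than the stated reach. I'll open and go lower, feeling for contact.

>>> carry_out(fingers=[1,1,1,1,1,1,1,1,1,1,1,1], linear=[[0,0,-2],[0,0,0],[0,0,0],[0,0,0],[0,0,0],[0,0,0],[0,0,0],[0,0,0],[0,0,6],[0,0,6],[0,0,3],[0,0,0]], dr=[[0,0,0],[0,0,0],[0,0,0],[0,0,0],[0,0,0],[0,0,0],[0,0,0],[0,0,0],[0,0,0],[0,0,0],[0,0,0],[0,0,0]])

```text
t: 23.97
eef_pos: [0.4143, -0.1556, -0.0019]
tcp_rot: [[-1.0, 0.016, -0.002], [0.016, 1.0, 0.001], [0.002, 0.001, -1.0]]
force: [0.2, 0.7, 0.1]
grip_width: 0.0877
finger_force: 0.0
```

>>> carry_out(fingers=[1,1,1,1], linear=[[0,0,1.5],[0,0,1.5],[0,0,0],[0,0,0]], dr=[[0,0,0],[0,0,0],[0,0,0],[0,0,0]])

```text
t: 24.3
eef_pos: [0.4151, -0.156, -0.0034]
tcp_rot: [[-1.0, 0.015, 0.0], [0.015, 1.0, -0.0], [-0.0, -0.0, -1.0]]
force: [0.7, -0.0, -1.7]
grip_width: 0.0881
finger_force: 0.0
```

>>> carry_out(fingers=[1,1,1,1,-1,-1,-1,-1,-1,-1,-1,-1], linear=[[0,0,1],[0,0,1],[0,0,0],[0,0,0],[0,0,0],[0,0,0],[0,0,0],[0,0,0],[0,0,0],[0,0,0],[0,0,0],[0,0,0]], dr=[[0,0,0],[0,0,0],[0,0,0],[0,0,0],[0,0,0],[0,0,0],[0,0,0],[0,0,0],[0,0,0],[0,0,0],[0,0,0],[0,0,0]])

```text
t: 25.3
eef_pos: [0.4151, -0.156, -0.0054]
tcp_rot: [[-1.0, 0.016, 0.0], [0.016, 1.0, -0.0], [-0.0, -0.0, -1.0]]
force: [-0.5, 0.4, -0.3]
grip_width: 0.055
finger_force: 30.0
```

Gripped at 55 mm, with the slab underside at TCP + 5.4 mm. Lifting it.

>>> carry_out(fingers=[-1,-1,-1,-1,-1,-1,-1,-1], linear=[[0,0,-8],[0,0,-15],[0,0,-20],[0,0,-20],[0,0,-20],[0,0,0],[0,0,0],[0,0,0]], dr=[[0,0,0],[0,0,0],[0,0,-0.0155],[0,0,0],[0,0,0],[0,0,0],[0,0,0],[0,0,0]])

```text
t: 25.97
eef_pos: [0.4146, -0.1557, 0.0764]
tcp_rot: [[-1.0, 0.0, -0.001], [0.0, 1.0, 0.001], [0.001, 0.001, -1.0]]
force: [0.5, 0.3, -1.8]
grip_width: 0.0556
finger_force: 30.0
```

```bash
python3 -c "
from h import *
go(545,-136.2,77)"
```

```text
t 25.97 tcp [ 414.6 -155.7   76.4] yaw(tool y from world y,deg) -0.0 tilt [-0.0014  0.0006] F [ 0.5  0.3 -1.8] w 55.6 ff 30.0
shift [-130.4   19.5   -0.8]
```

>>> carry_out(fingers=[-1,-1,-1,-1,-1,-1,-1,-1,-1,-1,-1], linear=[[-10,2,0],[-20,3,0],[-20,3,0],[-20,3,0],[-20,3,0],[-20,3,0],[-15,2.5,0],[-5,0,0],[0,0,0],[0,0,0],[0,0,0]], dr=[[0,0,0],[0,0,0],[0,0,0],[0,0,0],[0,0,0],[0,0,0],[0,0,0],[0,0,0],[0,0,0],[0,0,0],[0,0,0]])

```text
t: 26.88
eef_pos: [0.5441, -0.1366, 0.0769]
tcp_rot: [[-1.0, 0.0, -0.001], [0.0, 1.0, 0.0], [0.001, 0.0, -1.0]]
force: [0.1, 1.0, -1.6]
grip_width: 0.0552
finger_force: 30.0
```

```bash
cat >> h.py <<'E'
def held(off=5.4,back=30,yaw=0):
    "edges of a held slab about its expected centre, from both cameras"
    p=here()["eef_pos"]*1000+[back,0,off+12]
    for n in("top","side"):
        d=avg(n,4)
        for nm,xs,ys in(("front",np.arange(45,85,1.),np.arange(-20,20,1.)),("back",np.arange(-85,-45,1.),np.arange(-20,20,1.)),("left",np.arange(40,60,1.),np.arange(18,42,1.)),("right",np.arange(40,60,1.),np.arange(-42,-18,1.))):
            I=rect(d,p,yaw,p[2],xs,ys);g=I.mean(1) if nm in("front","back") else I.mean(0);q=xs if nm in("front","back") else ys
            gr=np.gradient(cv2.GaussianBlur(g[None],(0,0),1)[0]);print(n,nm,[(q[i],int(gr[i])) for i in range(2,len(gr)-2) if abs(gr[i])==np.abs(gr[i-2:i+3]).max() and abs(gr[i])>4],end="; ")
        print()
E
python3 -c "
from h import *
held()"
```

```text
t 26.88 tcp [ 544.1 -136.6   76.9] yaw(tool y from world y,deg) -0.02 tilt [-0.0014  0.0002] F [ 0.1  1.  -1.6] w 55.2 ff 30.0
top front []; top back [(np.float64(-65.0), 19), (np.float64(-48.0), -14)]; top left [(np.float64(20.0), 4), (np.float64(39.0), -13)]; top right []; 
side front [(np.float64(48.0), 13), (np.float64(82.0), -14)]; side back [(np.float64(-65.0), 21), (np.float64(-49.0), -17)]; side left [(np.float64(29.0), -9)]; side right [(np.float64(-31.0), 8)];
```

The held slab is level and centred (back edge −65, inlay ends ±48). Lowering to slot height and inserting.

>>> carry_out(fingers=[-1,-1,-1,-1,-1,-1,-1,-1,-1,-1,-1,-1], linear=[[0,0.4,6],[0,0,8],[0,0,5],[0,0,1],[0,0,0],[-8,0,0],[-8,0,0],[-8,0,0],[-8,0,0],[-6,0,0],[0,0,0],[0,0,0]], dr=[[0,0,0],[0,0,0],[0,0,0],[0,0,0],[0,0,0],[0,0,0],[0,0,0],[0,0,0],[0,0,0],[0,0,0],[0,0,0],[0,0,0]])

```text
t: 28.28
eef_pos: [0.5834, -0.136, 0.0573]
tcp_rot: [[-1.0, -0.0, -0.001], [-0.0, 1.0, 0.0], [0.001, 0.0, -1.0]]
force: [0.2, -0.6, -1.0]
grip_width: 0.0556
finger_force: 30.0
```

>>> carry_out(fingers=[-1,-1,-1,-1,-1,-1,-1,-1,-1,-1], linear=[[-6,0,0],[-8,0,0],[-8,0,0],[-8,0,0],[-8,0,0],[-8,0,0],[-8,0,0],[-8,0,0],[0,0,0],[0,0,0]], dr=[[0,0,0],[0,0,0],[0,0,0],[0,0,0],[0,0,0],[0,0,0],[0,0,0],[0,0,0],[0,0,0],[0,0,0]])

```text
t: 29.12
eef_pos: [0.6453, -0.136, 0.0572]
tcp_rot: [[-1.0, -0.0, -0.001], [-0.0, 1.0, 0.0], [0.001, 0.0, -1.0]]
force: [-1.3, 0.1, -1.9]
grip_width: 0.0553
finger_force: 30.0
```

>>> carry_out(fingers=[-1,-1,-1,0.6,0.6,0.6,0.6,0.6,0.6,0.6,-1,-1], linear=[[-6,0,0],[0,0,2],[0,0,0],[0,0,0],[0,0,0],[0,0,-1],[10,0,0],[20,0,0],[20,0,0],[10,0,0],[0,0,0],[0,0,0]], dr=[[0,0,0],[0,0,0],[0,0,0],[0,0,0],[0,0,0],[0,0,0],[0,0,0],[0,0,0],[0,0,0],[0,0,0],[0,0,0],[0,0,0]])

```text
t: 30.12
eef_pos: [0.5913, -0.1362, 0.0574]
tcp_rot: [[-1.0, 0.0, 0.002], [0.0, 1.0, -0.0], [-0.002, -0.0, -1.0]]
force: [-0.2, -0.4, -0.1]
grip_width: 0.0602
finger_force: 0.0
```

>>> carry_out(fingers=[-1,-1,-1,-1,-1,-1,-1,-1,-1,-1,-1], linear=[[0,0,0],[0,0,0],[0,0,0],[0,0,0],[0,0,0],[0,0,0],[0,0,0],[-6,0,0],[-8,0,0],[-8,0,0],[-8,0,0]], dr=[[0,0,0],[0,0,0],[0,0,0],[0,0,0],[0,0,0],[0,0,0],[0,0,0],[0,0,0],[0,0,0],[0,0,0],[0,0,0]])

```text
t: 31.03
eef_pos: [0.6218, -0.1361, 0.0565]
tcp_rot: [[-1.0, 0.0, -0.0], [0.0, 1.0, -0.0], [0.0, -0.0, -1.0]]
force: [-1.1, -0.0, 1.1]
grip_width: 0.0005
finger_force: 0.8
```

>>> carry_out(fingers=[-1,-1,-1,-1], linear=[[-7,0,0],[-7,0,0],[0,0,0],[0,0,0]], dr=[[0,0,0],[0,0,0],[0,0,0],[0,0,0]])

```text
t: 31.37
eef_pos: [0.6356, -0.136, 0.0562]
tcp_rot: [[-1.0, -0.0, 0.0], [-0.0, 1.0, 0.0], [-0.0, 0.0, -1.0]]
force: [0.6, -0.1, 0.0]
grip_width: 0.0005
finger_force: 0.0
```

Pushing the last part until it stops.

>>> carry_out(fingers=[-1,-1,-1,-1,-1,-1], linear=[[-3,0,0],[-3,0,0],[-2,0,0],[-1,0,0],[0,0,0],[0,0,0]], dr=[[0,0,0],[0,0,0],[0,0,0],[0,0,0],[0,0,0],[0,0,0]])

```text
t: 31.87
eef_pos: [0.6409, -0.1361, 0.0563]
tcp_rot: [[-1.0, 0.001, -0.008], [0.001, 1.0, 0.001], [0.008, 0.001, -1.0]]
force: [-12.3, 0.1, 4.9]
grip_width: 0.0009
finger_force: 6.4
```

>>> carry_out(fingers=[-1,-1,-1,-1,-1], linear=[[-2,0,0],[-2,0,0],[0,0,0],[0,0,0],[0,0,0]], dr=[[0,0,0],[0,0,0],[0,0,0],[0,0,0],[0,0,0]])

```text
t: 32.28
eef_pos: [0.6412, -0.1362, 0.0562]
tcp_rot: [[-1.0, 0.001, -0.016], [0.001, 1.0, 0.001], [0.016, 0.001, -1.0]]
force: [-27.3, 1.4, 11.3]
grip_width: 0.0003
finger_force: 13.7
```

>>> carry_out(fingers=[-1,-1,1,1,1,1,1,1,1], linear=[[8,0,0],[20,0,-5],[25,0,-15],[25,0,-15],[30,-10,-15],[30,-30,0],[20,-30,0],[20,-30,0],[20,-30,0]], dr=[[0,0,0],[0,0,0],[0,0,0],[0,0,0],[0,0,0],[0,0,0],[0,0,0],[0,0,0],[0,0,0]])

```text
t: 33.03
eef_pos: [0.4497, -0.2666, 0.1073]
tcp_rot: [[-1.0, -0.001, 0.002], [-0.001, 1.0, -0.001], [-0.002, -0.001, -1.0]]
force: [-0.0, -0.3, -0.3]
grip_width: 0.044
finger_force: 0.0
```

```bash
python3 - <<'E'
from h import *
np.set_printoptions(linewidth=200)
carts();grasp(414,-341.3,16.3)
# rear edge of the upper-left cartridge
for n in("top","side"):
    d=avg(n,4);print(n,"x from 635 step1.5",rect(d,(635,-136.2),0,72,np.arange(0,45,1.5),np.arange(-15,15,1.)).mean(1).round(0).astype(int))
E
```

```text
top [207. 220.] 422.7 352.3 137.1 62.6 17.7
top [320. 214.] 450.8 8.0 132.4 61.1 -5.8
side [356. 324.] 422.3 355.0 131.5 60.5 17.8
side [347. 228.] 449.7 11.4 128.6 64.1 -6.4
side [363. 165.] 412.2 -338.4 132.5 68.5 16.3
t 33.13 tcp [ 448.3 -269.3  107. ] yaw(tool y from world y,deg) -0.32 tilt [ 0.0002 -0.0023] F [ 1.2  0.8 -0.2] w 51.8 ff 0.0
turn z -0.29
shift [ 83.1 -59.5  17. ]
top x from 635 step1.5 [182 189 200 215 228 237 240 240 236 228 221 216 218 225 234 239 241 242 242 241 239 234 227 216 209 208 213 217 220 222]
side x from 635 step1.5 [131 151 176 197 211 215 213 207 193 176 163 165 184 206 220 224 222 221 223 221 213 199 178 160 155 166 182 188 185 182]
```

It is home: a hard stop at 27 N, with the rear edge at x ≈ 651 and 15 mm proud. Next is the cartridge at (414,−341).

>>> carry_out(fingers=[1,1,1,1,1,1,1,1,1,1,1,1], linear=[[0,0,0],[0,0,0],[0,0,0],[20.8,-14.9,0],[20.8,-14.9,0],[20.8,-14.9,0],[20.7,-14.8,17],[0,0,25],[0,0,25],[0,0,25],[0,0,0],[0,0,0]], dr=[[0,0,-0.1],[0,0,-0.1],[0,0,-0.09],[0,0,0],[0,0,0],[0,0,0],[0,0,0],[0,0,0],[0,0,0],[0,0,0],[0,0,0],[0,0,0]])

```text
t: 34.53
eef_pos: [0.3893, -0.3433, 0.0133]
tcp_rot: [[-0.959, -0.283, -0.004], [-0.283, 0.959, 0.001], [0.004, 0.002, -1.0]]
force: [-0.5, -0.6, 1.1]
grip_width: 0.0876
finger_force: 0.0
```

```bash
python3 -c "
from h import *
grasp(414,-341.3,16.3,30,-5.4)"
```

```text
t 34.53 tcp [ 389.3 -343.3   13.3] yaw(tool y from world y,deg) 16.44 tilt [-0.0041  0.0009] F [-0.5 -0.6  1.1] w 87.6 ff 0.0
turn z 0.0025
shift [ 5.8 -5.  18.7]
```

>>> carry_out(fingers=[1,1,1,1,1,-1,-1,-1,-1,-1,-1,-1], linear=[[5.8,-5,0],[0,0,8],[0,0,8],[0,0,2.7],[0,0,0],[0,0,0],[0,0,0],[0,0,0],[0,0,0],[0,0,0],[0,0,0],[0,0,0]], dr=[[0,0,0],[0,0,0],[0,0,0],[0,0,0],[0,0,0],[0,0,0],[0,0,0],[0,0,0],[0,0,0],[0,0,0],[0,0,0],[0,0,0]])

```text
t: 35.53
eef_pos: [0.388, -0.3488, -0.0039]
tcp_rot: [[-0.961, -0.277, -0.004], [-0.277, 0.961, -0.004], [0.005, -0.003, -1.0]]
force: [-0.4, 0.6, 1.5]
grip_width: 0.0551
finger_force: 30.0
```

>>> carry_out(fingers=[-1,-1,-1,-1,-1,-1,-1,-1,-1,-1,-1,-1], linear=[[0,0,0],[0,0,-10],[0,0,-20],[0,0,-25],[0,0,-27],[0,0,0],[0,0,0],[0,0,0],[0,0,0],[0,0,0],[0,0,0],[0,0,0]], dr=[[0,0,0],[0,0,0],[0,0,0],[0,0,0],[0,0,0],[0,0,0.07],[0,0,0.07],[0,0,0.07],[0,0,0.074],[0,0,0],[0,0,0],[0,0,0]])

```text
t: 36.53
eef_pos: [0.3882, -0.3483, 0.0779]
tcp_rot: [[-1.0, 0.001, -0.004], [0.001, 1.0, -0.004], [0.004, -0.004, -1.0]]
force: [-0.1, -0.4, -1.4]
grip_width: 0.0552
finger_force: 30.0
```

```bash
python3 -c "
from h import *
go(545,-236.3,77)"
```

```text
t 36.53 tcp [ 388.2 -348.3   77.9] yaw(tool y from world y,deg) -0.05 tilt [-0.0044 -0.0041] F [-0.1 -0.4 -1.4] w 55.2 ff 30.0
shift [-156.7  112.1   -0.3]
```

Gripped, with underside offset 3.9 mm and the grasp 27 mm behind centre. Moving to the front of the upper right slot.

>>> carry_out(fingers=[-1,-1,-1,-1,-1,-1,-1,-1,-1,-1,-1,-1], linear=[[-10,7,0],[-20,14,0],[-20,14,0],[-20,14,0],[-20,14,0],[-20,14,0],[-20,14,0],[-16,11,0],[-8,7,0],[-2.7,3.1,0],[0,0,0],[0,0,0]], dr=[[0,0,0],[0,0,0],[0,0,0],[0,0,0],[0,0,0],[0,0,0],[0,0,0],[0,0,0],[0,0,0],[0,0,0],[0,0,0],[0,0,0]])

```text
t: 37.53
eef_pos: [0.5448, -0.237, 0.0766]
tcp_rot: [[-1.0, 0.003, -0.005], [0.003, 1.0, -0.005], [0.005, -0.005, -1.0]]
force: [0.6, 0.6, -1.4]
grip_width: 0.0554
finger_force: 30.0
```

```bash
python3 -c "
from h import *
held(3.9,27);go(545,-236.3,58.6)"
```

```text
t 37.53 tcp [ 544.8 -237.    76.6] yaw(tool y from world y,deg) -0.16 tilt [-0.0049 -0.0045] F [ 0.6  0.6 -1.4] w 55.4 ff 30.0
top front []; top back [(np.float64(-66.0), 19), (np.float64(-48.0), -14)]; top left [(np.float64(24.0), 6), (np.float64(31.0), -4)]; top right []; 
side front [(np.float64(47.0), 13), (np.float64(65.0), -16), (np.float64(80.0), -5)]; side back [(np.float64(-67.0), 22), (np.float64(-48.0), -17)]; side left [(np.float64(29.0), -6)]; side right [(np.float64(-30.0), 11)]; 
t 37.93 tcp [ 545.  -237.1   76.8] yaw(tool y from world y,deg) -0.2 tilt [-0.0042 -0.0044] F [ 0.5  0.  -1.8] w 55.0 ff 30.0
shift [-0.   0.9 18.2]
```

>>> carry_out(fingers=[-1,-1,-1,-1,-1,-1,-1,-1,-1,-1,-1,-1], linear=[[0,0.8,6],[0,0,8],[0,0,4],[0,0,0],[0,0,0],[-8,0,0],[-8,0,0],[-8,0,0],[-8,0,0],[-6,0,0],[0,0,0],[0,0,0]], dr=[[0,0,-0.003],[0,0,0],[0,0,0],[0,0,0],[0,0,0],[0,0,0],[0,0,0],[0,0,0],[0,0,0],[0,0,0],[0,0,0],[0,0,0]])

```text
t: 38.93
eef_pos: [0.5835, -0.2359, 0.0582]
tcp_rot: [[-1.0, -0.001, -0.005], [-0.001, 1.0, -0.004], [0.005, -0.004, -1.0]]
force: [-0.0, -0.8, -1.5]
grip_width: 0.0551
finger_force: 30.0
```

>>> carry_out(fingers=[-1,-1,-1,-1,-1,-1,-1,-1,-1,-1], linear=[[-6,0,0],[-8,0,0],[-8,0,0],[-8,0,0],[-8,0,0],[-8,0,0],[-8,0,0],[-8,0,0],[0,0,0],[0,0,0]], dr=[[0,0,0],[0,0,0],[0,0,0],[0,0,0],[0,0,0],[0,0,0],[0,0,0],[0,0,0],[0,0,0],[0,0,0]])

```text
t: 39.77
eef_pos: [0.6455, -0.2359, 0.0579]
tcp_rot: [[-1.0, -0.0, -0.005], [-0.0, 1.0, -0.004], [0.005, -0.004, -1.0]]
force: [0.7, -0.3, -0.6]
grip_width: 0.055
finger_force: 30.0
```

>>> carry_out(fingers=[-1,-1,-1,0.6,0.6,0.6,0.6,0.6,0.6,0.6,-1,-1], linear=[[-6,0,0],[0,0,2],[0,0,0],[0,0,0],[0,0,0],[0,0,-1],[10,0,0],[20,0,0],[20,0,0],[12,0,0],[0,0,0],[0,0,0]], dr=[[0,0,0],[0,0,0],[0,0,0],[0,0,0],[0,0,0],[0,0,0],[0,0,0],[0,0,0],[0,0,0],[0,0,0],[0,0,0],[0,0,0]])

```text
t: 40.77
eef_pos: [0.5892, -0.2362, 0.0583]
tcp_rot: [[-1.0, 0.0, -0.003], [0.0, 1.0, -0.005], [0.003, -0.005, -1.0]]
force: [-1.0, -0.6, 0.2]
grip_width: 0.0601
finger_force: 0.0
```

>>> carry_out(fingers=[-1,-1,-1,-1,-1,-1,-1,-1,-1,-1,-1], linear=[[0,0,0],[0,0,0],[0,0,0],[0,0,0],[0,0,0],[0,0,0],[0,0,0],[-6,0,0],[-8,0,0],[-8,0,0],[-8,0,0]], dr=[[0,0,0],[0,0,0],[0,0,0],[0,0,0],[0,0,0],[0,0,0],[0,0,0],[0,0,0],[0,0,0],[0,0,0],[0,0,0]])

```text
t: 41.68
eef_pos: [0.6202, -0.236, 0.0574]
tcp_rot: [[-1.0, -0.0, -0.004], [-0.0, 1.0, -0.004], [0.004, -0.004, -1.0]]
force: [-0.2, -0.5, 0.6]
grip_width: 0.0007
finger_force: 0.0
```

>>> carry_out(fingers=[-1,-1,-1,-1,-1,-1,-1,-1], linear=[[-7,0,0],[-7,0,0],[-5,0,0],[-3,0,0],[-2,0,0],[-1,0,0],[0,0,0],[0,0,0]], dr=[[0,0,0],[0,0,0],[0,0,0],[0,0,0],[0,0,0],[0,0,0],[0,0,0],[0,0,0]])

```text
t: 42.35
eef_pos: [0.6443, -0.2361, 0.0574]
tcp_rot: [[-1.0, -0.0, -0.004], [0.0, 1.0, -0.004], [0.004, -0.004, -1.0]]
force: [-0.4, -0.3, 2.0]
grip_width: 0.0006
finger_force: 0.4
```

>>> carry_out(fingers=[-1,-1,-1,-1,-1], linear=[[-2,0,0],[-2,0,0],[-1,0,0],[0,0,0],[0,0,0]], dr=[[0,0,0],[0,0,0],[0,0,0],[0,0,0],[0,0,0]])

```text
t: 42.77
eef_pos: [0.6492, -0.2362, 0.0576]
tcp_rot: [[-1.0, 0.0, -0.004], [0.0, 1.0, -0.005], [0.004, -0.005, -1.0]]
force: [-3.1, 0.4, 3.9]
grip_width: 0.0002
finger_force: 2.0
```

There is little force past the expected stop, so the fingers may be riding over the slab. I'll back off and measure where its rear edge is.

>>> carry_out(fingers=[-1,-1,-1,-1,-1,-1,-1], linear=[[5,0,0],[20,0,0],[30,0,0],[30,0,0],[30,0,-10],[30,0,0],[30,0,0]], dr=[[0,0,0],[0,0,0],[0,0,0],[0,0,0],[0,0,0],[0,0,0],[0,0,0]])

```text
t: 43.35
eef_pos: [0.4731, -0.2357, 0.0679]
tcp_rot: [[-1.0, -0.0, -0.003], [-0.0, 1.0, -0.004], [0.003, -0.004, -1.0]]
force: [-0.2, 0.7, -0.3]
grip_width: 0.0005
finger_force: 0.0
```

```bash
python3 - <<'E'
from h import *
np.set_printoptions(linewidth=200)
here();t=avg("top",4);s=avg("side",4)
for nm,d in(("top",t),("side",s)):
  for y in(-136.2,-236.3):
    print(nm,y,"x from 600 step 2",rect(d,(600,y),0,72,np.arange(0,100,2.),np.arange(-15,15,1.)).mean(1).round(0).astype(int))
def up(d,x0,y0,x1,y1,k):return cv2.resize(d["img"].astype(np.uint8)[y0:y1,x0:x1,::-1],None,fx=k,fy=k,interpolation=cv2.INTER_CUBIC)
a=up(t,345,85,430,170,5);b=up(s,240,145,315,230,5);cv2.imwrite("pics/b2.png",np.hstack([a,b]))
E
```

```text
t 43.35 tcp [ 473.1 -235.7   67.9] yaw(tool y from world y,deg) 0.03 tilt [-0.0031 -0.0045] F [-0.2  0.7 -0.3] w 0.5 ff 0.0
top -136.2 x from 600 step 2 [106 106 106 106 106 106 106 106 106 106 106 106 109 117 129 150 167 178 189 201 221 236 240 240 232 222 218 224 235 241 244 243 242 237 228 215 209 215 220 223 223 223 223 223 223 223 223 223 223
 223]
top -236.3 x from 600 step 2 [103 104 104 111 133 167 209 237 245 248 248 248 248 244 236 214 186 165 152 150 149 149 148 149 149 149 148 149 149 149 148 147 146 144 150 165 191 213 221 225 224 224 224 224 224 224 224 224 224
 224]
side -136.2 x from 600 step 2 [ 92  88  81  70  63  63  64  64  64  64  66  73  86 100 110 114 113 121 144 177 203 215 213 203 182 163 170 199 220 224 221 223 219 205 179 157 162 182 188 183 182 183 183 183 183 183 184 185 188
 191]
side -236.3 x from 600 step 2 [ 92  92  90  90 108 147 188 216 226 223 222 223 219 207 182 149 124 113 109 106 106 108 110 108 105 106 108 111 110 107 108 111 110 104 103 120 147 172 181 181 180 181 183 185 187 186 184 183 183
 187]
```

View pics/b2.png

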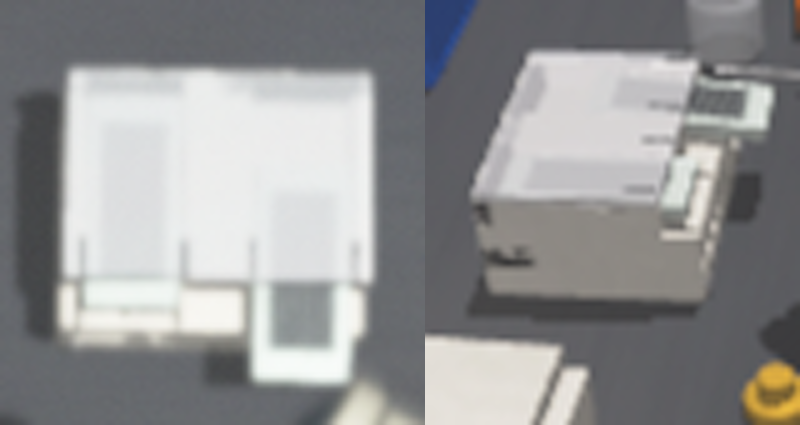

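The last picture shows the upper left cartridge home (rear edge at crop v ≈ 308). The upper right one is still out, with its rear edge at v ≈ 382 (x ≈ 609), because the tips rode over it. I'll push again, lower.

>>> carry_out(fingers=[-1,-1,-1,-1,-1,-1,-1,-1,-1,-1,-1], linear=[[-20,0,9],[-30,0,9],[-30,0,0],[-30,0,0],[-8,0,0],[-6,0,0],[-6,0,0],[-6,0,0],[-6,0,0],[-6,0,0],[0,0,0]], dr=[[0,0,0],[0,0,0],[0,0,0],[0,0,0],[0,0,0],[0,0,0],[0,0,0],[0,0,0],[0,0,0],[0,0,0],[0,0,0]])

```text
t: 44.67
eef_pos: [0.6179, -0.2358, 0.0501]
tcp_rot: [[-1.0, 0.001, -0.014], [0.001, 1.0, -0.002], [0.014, -0.002, -1.0]]
force: [-15.8, 3.4, 8.8]
grip_width: 0.0005
finger_force: 7.9
```

>>> carry_out(fingers=[-1,-1,-1,-1,-1,-1], linear=[[-6,0,0],[-5,0,0],[-4,0,0],[-3,0,0],[0,0,0],[0,0,0]], dr=[[0,0,0],[0,0,0],[0,0,0],[0,0,0],[0,0,0],[0,0,0]])

```text
t: 45.17
eef_pos: [0.6368, -0.2354, 0.0516]
tcp_rot: [[-1.0, 0.0, -0.01], [0.0, 1.0, -0.002], [0.01, -0.002, -1.0]]
force: [-15.0, 5.1, 12.2]
grip_width: 0.0001
finger_force: 8.0
```

>>> carry_out(fingers=[-1,-1,-1,-1,-1,-1], linear=[[-2,0,0],[-2,0,0],[-2,0,0],[-2,0,0],[0,0,0],[0,0,0]], dr=[[0,0,0],[0,0,0],[0,0,0],[0,0,0],[0,0,0],[0,0,0]])

```text
t: 45.67
eef_pos: [0.6411, -0.2353, 0.0519]
tcp_rot: [[-1.0, 0.001, -0.019], [0.001, 1.0, -0.001], [0.018, -0.001, -1.0]]
force: [-30.3, 6.9, 18.9]
grip_width: 0.0002
finger_force: 15.4
```

```bash
python3 -c "
from h import *
s=here();print(s['eef_pos'])"
```

```text
t 45.67 tcp [ 641.1 -235.3   51.9] yaw(tool y from world y,deg) -0.07 tilt [-0.0185 -0.0014] F [-30.3   6.9  18.9] w 0.2 ff 15.4
[ 0.64114962 -0.23534222  0.05188406]
```

It stops at 641.1, the same place as the left one, so it is home. Backing off and verifying; the next cartridge is at (448,8).

>>> carry_out(fingers=[-1,-1,1,1,1,1,1,1,1,1,1,1], linear=[[5,0,0],[15,0,0],[30,0,-10],[30,0,-15],[30,10,-15],[30,20,-10],[25,40,0],[25,30,0],[10,40,0],[0,40,0],[0,30,0],[0,0,0]], dr=[[0,0,0],[0,0,0],[0,0,0],[0,0,0],[0,0,0],[0,0,0],[0,0,0],[0,0,0],[0,0,0],[0,0,0],[0,0,0],[0,0,0]])

```text
t: 46.67
eef_pos: [0.4508, -0.0264, 0.1]
tcp_rot: [[-1.0, -0.004, -0.002], [-0.004, 1.0, -0.002], [0.002, -0.002, -1.0]]
force: [0.3, -0.3, 0.4]
grip_width: 0.0639
finger_force: 0.0
```

```bash
python3 - <<'E'
from h import *
np.set_printoptions(linewidth=200)
carts();grasp(448,8,-5.7)
t=avg("top",4);s=avg("side",4)
for nm,d in(("top",t),("side",s)):
  for y in(-136.2,-236.3):
    print(nm,y,"x from 630 step 2",rect(d,(630,y),0,72,np.arange(0,50,2.),np.arange(-15,15,1.)).mean(1).round(0).astype(int))
E
```

```text
top [207. 220.] 422.5 352.1 137.5 63.2 17.6
side [356. 324.] 422.3 355.0 131.5 60.5 17.8
t 46.77 tcp [451.2 -30.1  99.8] yaw(tool y from world y,deg) 0.13 tilt [-0.0027 -0.005 ] F [ 0.5  1.3 -0.1] w 71.4 ff 0.0
turn z 0.1018
shift [37.  37.6  9.8]
top -136.2 x from 630 step 2 [151 169 179 191 203 222 237 242 241 233 223 219 225 236 242 244 244 243 238 229 216 211 217 221 224]
top -236.3 x from 630 step 2 [151 178 193 198 201 216 233 242 243 238 231 225 229 239 243 245 244 243 237 227 216 214 220 223 225]
side -136.2 x from 630 step 2 [131 122 122 142 174 201 213 212 201 180 161 168 197 219 222 220 221 218 203 177 155 160 180 186 181]
side -236.3 x from 630 step 2 [ 89  90 103 130 162 187 200 198 188 170 157 165 193 217 222 220 220 219 210 191 169 158 167 178 179]
```

>>> carry_out(fingers=[1,1,1,1,1,1,1,1,1,1,1], linear=[[0,0,0],[12,12,0],[12.5,12.8,0],[12.5,12.8,10],[0,0,20],[0,0,25],[0,0,20],[0,0,15],[0,0,5],[0,0,0],[0,0,0]], dr=[[0,0,0.1018],[0,0,0],[0,0,0],[0,0,0],[0,0,0],[0,0,0],[0,0,0],[0,0,0],[0,0,0],[0,0,0],[0,0,0]])

```text
t: 48.08
eef_pos: [0.4182, 0.01, 0.0048]
tcp_rot: [[-0.995, 0.102, -0.004], [0.102, 0.995, -0.004], [0.004, -0.005, -1.0]]
force: [-0.3, -0.1, 0.5]
grip_width: 0.0879
finger_force: 0.0
```

```bash
python3 -c "
from h import *
grasp(448,8,-5.7,30,-9)"
```

```text
t 48.08 tcp [418.2  10.    4.8] yaw(tool y from world y,deg) -5.85 tilt [-0.004  -0.0043] F [-0.3 -0.1  0.5] w 87.9 ff 0.0
turn z -0.0027
shift [ 0.1  1.  13.8]
```

>>> carry_out(fingers=[1,1,1,1,1,1], linear=[[0,1,4],[0,0,4],[0,0,3],[0,0,1.5],[0,0,0],[0,0,0]], dr=[[0,0,0],[0,0,0],[0,0,0],[0,0,0],[0,0,0],[0,0,0]])

```text
t: 48.58
eef_pos: [0.4179, 0.0112, -0.0083]
tcp_rot: [[-0.995, 0.101, -0.004], [0.101, 0.995, -0.004], [0.004, -0.005, -1.0]]
force: [-0.2, 0.3, -0.4]
grip_width: 0.0878
finger_force: 0.0
```

>>> carry_out(fingers=[1,1,1,1,1,1], linear=[[0,0,1],[0,0,1],[0,0,1],[0,0,0],[0,0,0],[0,0,0]], dr=[[0,0,0],[0,0,0],[0,0,0],[0,0,0],[0,0,0],[0,0,0]])

```text
t: 49.08
eef_pos: [0.418, 0.0112, -0.0113]
tcp_rot: [[-0.995, 0.102, -0.004], [0.102, 0.995, -0.004], [0.004, -0.005, -1.0]]
force: [-0.3, 0.5, -0.0]
grip_width: 0.0874
finger_force: 0.0
```

>>> carry_out(fingers=[-1,-1,-1,-1,-1,-1,-1,-1,-1,-1,-1,-1], linear=[[0,0,0],[0,0,0],[0,0,0],[0,0,0],[0,0,0],[0,0,0],[0,0,0],[0,0,-6],[0,0,-15],[0,0,-20],[0,0,-20],[0,0,0]], dr=[[0,0,0],[0,0,0],[0,0,0],[0,0,0],[0,0,0],[0,0,0],[0,0,0],[0,0,0],[0,0,0],[0,0,0],[0,0,0],[0,0,0]])

```text
t: 50.08
eef_pos: [0.4204, 0.0113, 0.054]
tcp_rot: [[-0.995, 0.102, 0.002], [0.102, 0.995, -0.005], [-0.003, -0.004, -1.0]]
force: [1.0, -0.8, -0.8]
grip_width: 0.0558
finger_force: 30.0
```

>>> carry_out(fingers=[-1,-1,-1], linear=[[0,0,0],[0,0,0],[0,0,0]], dr=[[0,0,-0.05],[0,0,-0.052],[0,0,0]])

```text
t: 50.33
eef_pos: [0.4178, 0.0114, 0.0487]
tcp_rot: [[-1.0, -0.002, -0.005], [-0.002, 1.0, -0.004], [0.005, -0.004, -1.0]]
force: [0.0, -0.5, -1.4]
grip_width: 0.0556
finger_force: 30.0
```

```bash
python3 -c "
from h import *
go(515,-136.2,50)"
```

```text
t 50.33 tcp [417.8  11.4  48.7] yaw(tool y from world y,deg) 0.12 tilt [-0.0054 -0.0042] F [ 0.  -0.5 -1.4] w 55.6 ff 30.0
shift [ -96.9 -147.9   -1.2]
```

>>> carry_out(fingers=[-1,-1,-1,-1,-1,-1,-1,-1,-1,-1,-1,-1], linear=[[-6,-10,0],[-13,-20,0],[-13,-20,0],[-13,-20,0],[-13,-20,0],[-13,-20,0],[-13,-20,0],[-9,-12,0],[-3.9,-5.9,0],[0,0,0],[0,0,0],[0,0,0]], dr=[[0,0,0],[0,0,0],[0,0,0],[0,0,0],[0,0,0],[0,0,0],[0,0,0],[0,0,0],[0,0,0],[0,0,0],[0,0,0],[0,0,0]])

```text
t: 51.33
eef_pos: [0.5146, -0.1358, 0.0495]
tcp_rot: [[-1.0, -0.0, -0.005], [-0.0, 1.0, -0.004], [0.005, -0.004, -1.0]]
force: [-0.3, 0.0, -1.6]
grip_width: 0.0563
finger_force: 30.0
```

```bash
python3 -c "
from h import *
held(11.3,30);go(515,-136.2,15.2)"
```

```text
t 51.33 tcp [ 514.6 -135.8   49.5] yaw(tool y from world y,deg) 0.02 tilt [-0.005  -0.0037] F [-0.3  0.  -1.6] w 56.3 ff 30.0
top front []; top back [(np.float64(-65.0), 19), (np.float64(-48.0), -15)]; top left [(np.float64(20.0), 5), (np.float64(39.0), -13)]; top right []; 
side front [(np.float64(48.0), 13), (np.float64(66.0), -22), (np.float64(80.0), 7)]; side back [(np.float64(-65.0), 20), (np.float64(-49.0), -13)]; side left [(np.float64(27.0), -8)]; side right [(np.float64(-30.0), 12)]; 
t 51.73 tcp [ 515.1 -136.2   50. ] yaw(tool y from world y,deg) 0.04 tilt [-0.004  -0.0043] F [-0.2 -0.9 -1.7] w 56.0 ff 30.0
shift [-0.   0.1 34.8]
```

>>> carry_out(fingers=[-1,-1,-1,-1,-1,-1,-1,-1,-1,-1,-1,-1], linear=[[0,0,12],[0,0,15],[0,0,8],[0,0,0],[0,0,0],[-10,0,0],[-10,0,0],[-8,0,0],[-8,0,0],[-6,0,0],[0,0,0],[0,0,0]], dr=[[0,0,0],[0,0,0],[0,0,0],[0,0,0],[0,0,0],[0,0,0],[0,0,0],[0,0,0],[0,0,0],[0,0,0],[0,0,0],[0,0,0]])

```text
t: 52.73
eef_pos: [0.5571, -0.1366, 0.0146]
tcp_rot: [[-1.0, -0.0, -0.005], [-0.0, 1.0, -0.004], [0.005, -0.004, -1.0]]
force: [0.3, 0.2, -1.2]
grip_width: 0.0559
finger_force: 30.0
```

>>> carry_out(fingers=[-1,-1,-1,-1,-1,-1,-1,-1,-1,-1,-1,-1], linear=[[-6,0,0],[-8,0,0],[-8,0,0],[-8,0,0],[-8,0,0],[-8,0,0],[-8,0,0],[-8,0,0],[-6,0,0],[-3,0,0],[0,0,0],[0,0,0]], dr=[[0,0,0],[0,0,0],[0,0,0],[0,0,0],[0,0,0],[0,0,0],[0,0,0],[0,0,0],[0,0,0],[0,0,0],[0,0,0],[0,0,0]])

```text
t: 53.73
eef_pos: [0.6279, -0.1365, 0.0142]
tcp_rot: [[-1.0, -0.0, -0.005], [-0.0, 1.0, -0.004], [0.005, -0.004, -1.0]]
force: [-0.4, 1.1, -0.9]
grip_width: 0.0554
finger_force: 30.0
```

>>> carry_out(fingers=[-1,-1,0.6,0.6,0.6,0.6,0.6,0.6,0.6,-1,-1,-1], linear=[[0,0,1.5],[0,0,0],[0,0,0],[0,0,0],[0,0,0],[8,0,0],[18,0,0],[20,0,0],[14,0,0],[0,0,0],[0,0,0],[0,0,0]], dr=[[0,0,0],[0,0,0],[0,0,0],[0,0,0],[0,0,0],[0,0,0],[0,0,0],[0,0,0],[0,0,0],[0,0,0],[0,0,0],[0,0,0]])

```text
t: 54.73
eef_pos: [0.5685, -0.1367, 0.0136]
tcp_rot: [[-1.0, -0.0, -0.003], [-0.0, 1.0, -0.004], [0.003, -0.004, -1.0]]
force: [-0.4, 0.7, 0.6]
grip_width: 0.054
finger_force: 0.0
```

>>> carry_out(fingers=[-1,-1,-1,-1,-1,-1,-1,-1,-1,-1,-1,-1], linear=[[0,0,0],[0,0,0],[0,0,0],[0,0,0],[0,0,0],[0,0,0],[-5,0,0],[-7,0,0],[-7,0,0],[-7,0,0],[-7,0,0],[-6,0,0]], dr=[[0,0,0],[0,0,0],[0,0,0],[0,0,0],[0,0,0],[0,0,0],[0,0,0],[0,0,0],[0,0,0],[0,0,0],[0,0,0],[0,0,0]])

```text
t: 55.73
eef_pos: [0.6078, -0.1366, 0.013]
tcp_rot: [[-1.0, -0.0, -0.005], [-0.0, 1.0, -0.004], [0.005, -0.004, -1.0]]
force: [-2.6, 0.2, 1.8]
grip_width: 0.0004
finger_force: 1.0
```

>>> carry_out(fingers=[-1,-1,-1,-1,-1,-1], linear=[[-4,0,0],[-4,0,0],[-3,0,0],[-1,0,0],[0,0,0],[0,0,0]], dr=[[0,0,0],[0,0,0],[0,0,0],[0,0,0],[0,0,0],[0,0,0]])

```text
t: 56.23
eef_pos: [0.6156, -0.1366, 0.013]
tcp_rot: [[-1.0, 0.0, -0.013], [0.0, 1.0, -0.004], [0.013, -0.004, -1.0]]
force: [-16.6, 1.1, 8.6]
grip_width: 0.0009
finger_force: 7.9
```

It stops at 615.6 (641 − 25 is expected). One firm push, then on to the last cartridge.

>>> carry_out(fingers=[-1,-1,-1,-1,-1,-1,1,1,1,1], linear=[[-2,0,0],[-1,0,0],[0,0,0],[6,0,0],[20,0,0],[30,0,-20],[30,0,-30],[30,15,-30],[30,30,-5],[20,35,0]], dr=[[0,0,0],[0,0,0],[0,0,0],[0,0,0],[0,0,0],[0,0,0],[0,0,0],[0,0,0],[0,0,0],[0,0,0]])

```text
t: 57.07
eef_pos: [0.4599, -0.0589, 0.0986]
tcp_rot: [[-1.0, 0.003, 0.002], [0.003, 1.0, -0.006], [-0.002, -0.006, -1.0]]
force: [-0.2, 0.8, -0.4]
grip_width: 0.0236
finger_force: 0.0
```

>>> carry_out(fingers=[1,1,1,1,1,1,1,1,1,1,1,1], linear=[[0,35,0],[0,35,0],[0,35,0],[0,35,0],[0,35,0],[0,35,0],[0,35,0],[0,35,0],[0,35,0],[0,35,0],[0,0,0],[0,0,0]], dr=[[0,0,0],[0,0,0],[0,0,0],[0,0,0],[0,0,0],[0,0,0],[0,0,0],[0,0,0],[0,0,0],[0,0,0],[0,0,0],[0,0,0]])

```text
t: 58.07
eef_pos: [0.4594, 0.2934, 0.0935]
tcp_rot: [[-1.0, -0.004, -0.005], [-0.003, 1.0, -0.004], [0.005, -0.004, -1.0]]
force: [-0.7, 0.0, -0.2]
grip_width: 0.0881
finger_force: 0.0
```

```bash
python3 - <<'E'
from h import *
np.set_printoptions(linewidth=200)
carts();grasp(422.5,353,17.8)
t=avg("top",3)
for y in(-136.2,-236.3):print("low x from 600 step 2",rect(t,(600,y),0,36,np.arange(0,50,2.),np.arange(-15,15,1.)).mean(1).round(0).astype(int))
E
```

```text
top [181. 236.] 374.0 431.4 95.6 31.1 29.8
t 58.17 tcp [459.8 291.4  93.8] yaw(tool y from world y,deg) 0.02 tilt [-0.0042 -0.0047] F [ 0.1  0.4 -0.2] w 87.8 ff 0.0
turn z -0.3103
shift [46.7 70.   3.8]
low x from 600 step 2 [108 108 109 109 109 109 109 108 108 109 109 118 138 175 214 236 246 247 246 246 241 234 224 222 230]
low x from 600 step 2 [108 109 109 108 108 108 107 107 107 107 107 107 107 107 108 109 111 121 139 164 188 200 200 207 223]
```

The last cartridge's blob has shifted to (181,236), so it may have been knocked. I'll clear the view and re-measure.

>>> carry_out(fingers=[1,1,1,1,1,1,1,1], linear=[[0,-30,0],[0,-35,0],[0,-35,0],[0,-35,0],[0,-35,0],[0,-30,0],[0,0,0],[0,0,0]], dr=[[0,0,0],[0,0,0],[0,0,0],[0,0,0],[0,0,0],[0,0,0],[0,0,0],[0,0,0]])

```text
t: 58.98
eef_pos: [0.4599, 0.09, 0.0952]
tcp_rot: [[-1.0, 0.004, -0.003], [0.005, 1.0, -0.004], [0.003, -0.004, -1.0]]
force: [-0.7, 0.6, -0.4]
grip_width: 0.0878
finger_force: 0.0
```

```bash
python3 - <<'E'
from h import *
for n in("top","side"):
    for b in blobs(cam(n)):
        if 250<b[1]<560 and -500<b[2]<600: print(n,*b)
here()
E
```

```text
top [207. 220.] 422.6 352.4 138.0 63.6 17.9
side [356. 324.] 422.3 354.9 131.4 60.4 17.6
side [350. 150.] 466.7 -465.9 246.7 113.5 88.1
t 59.08 tcp [459.8  91.9  95. ] yaw(tool y from world y,deg) -0.05 tilt [-0.0037 -0.0036] F [ 0.1  0.8 -0.5] w 87.8 ff 0.0
```

It had not moved; the arm was only occluding it. I'll go and grasp it.

>>> carry_out(fingers=[1,1,1,1,1,1,1,1,1,1,1,1], linear=[[8,28,0],[8,32,0],[8,32,0],[8,32,0],[8,32,0],[8,32,0],[8,32,0],[6,20,0],[3.9,12,0],[0,0,0],[0,0,0],[0,0,0]], dr=[[0,0,0],[0,0,0],[0,0,0],[0,0,0],[0,0,0],[0,0,0],[0,0,0],[0,0,0],[0,0,-0.1],[0,0,-0.1],[0,0,-0.11],[0,0,0]])

```text
t: 60.08
eef_pos: [0.3927, 0.3454, 0.0937]
tcp_rot: [[-0.95, -0.312, -0.005], [-0.312, 0.95, -0.004], [0.006, -0.003, -1.0]]
force: [0.6, -0.9, -0.3]
grip_width: 0.0876
finger_force: 0.0
```

>>> carry_out(fingers=[1,1,1,1,1,1,1], linear=[[0,0,15],[0,0,25],[0,0,25],[0,0,20],[0,0,5],[0,0,0],[0,0,0]], dr=[[0,0,0],[0,0,0],[0,0,0],[0,0,0],[0,0,0],[0,0,0],[0,0,0]])

```text
t: 60.67
eef_pos: [0.3935, 0.344, 0.0048]
tcp_rot: [[-0.953, -0.304, -0.004], [-0.304, 0.953, -0.004], [0.005, -0.002, -1.0]]
force: [-0.7, -0.1, 0.2]
grip_width: 0.0878
finger_force: 0.0
```

```bash
python3 -c "
from h import *
grasp(422.5,353,17.8,30,-11.3)"
```

```text
t 60.67 tcp [393.5 344.    4.8] yaw(tool y from world y,deg) 17.72 tilt [-0.0039 -0.0038] F [-0.7 -0.1  0.2] w 87.8 ff 0.0
turn z -0.0013
shift [-0.4 -0.3 16.1]
```

>>> carry_out(fingers=[1,1,1,1,1,-1,-1,-1,-1,-1,-1,-1], linear=[[0,0,6],[0,0,6],[0,0,3],[0,0,1],[0,0,0],[0,0,0],[0,0,0],[0,0,0],[0,0,0],[0,0,0],[0,0,0],[0,0,0]], dr=[[0,0,0],[0,0,0],[0,0,0],[0,0,0],[0,0,0],[0,0,0],[0,0,0],[0,0,0],[0,0,0],[0,0,0],[0,0,0],[0,0,0]])

```text
t: 61.67
eef_pos: [0.3934, 0.3435, -0.0119]
tcp_rot: [[-0.952, -0.305, -0.004], [-0.305, 0.952, -0.004], [0.005, -0.003, -1.0]]
force: [-0.3, 0.0, 0.4]
grip_width: 0.0557
finger_force: 30.0
```

>>> carry_out(fingers=[-1,-1,-1,-1,-1,-1,-1,-1,-1,-1,-1,-1], linear=[[0,0,0],[0,0,-6],[0,0,-15],[0,0,-20],[0,0,-20],[0,0,0],[0,0,0],[0,0,0],[0,0,0],[0,0,0],[0,0,0],[0,0,0]], dr=[[0,0,0],[0,0,0],[0,0,0],[0,0,0],[0,0,0],[0,0,0.06],[0,0,0.06],[0,0,0.06],[0,0,0.06],[0,0,0.069],[0,0,0],[0,0,0]])

```text
t: 62.67
eef_pos: [0.3935, 0.3436, 0.0489]
tcp_rot: [[-1.0, -0.003, -0.005], [-0.003, 1.0, -0.005], [0.005, -0.005, -1.0]]
force: [-0.6, 0.1, -2.0]
grip_width: 0.0559
finger_force: 30.0
```

```bash
python3 -c "
from h import *
go(515,-236.3,65)"
```

```text
t 62.67 tcp [393.5 343.6  48.9] yaw(tool y from world y,deg) 0.19 tilt [-0.0046 -0.0046] F [-0.6  0.1 -2. ] w 55.9 ff 30.0
shift [-119.6 -580.3  -14. ]
```

>>> carry_out(fingers=[-1,-1,-1,-1,-1,-1,-1,-1,-1,-1,-1,-1], linear=[[0,0,-10],[-3,-15,-4],[-6,-29,0],[-6,-29,0],[-6,-29,0],[-6,-29,0],[-6,-29,0],[-6,-29,0],[-6,-29,0],[-6,-29,0],[-6,-29,0],[-6,-29,0]], dr=[[0,0,0],[0,0,0],[0,0,0],[0,0,0],[0,0,0],[0,0,0],[0,0,0],[0,0,0],[0,0,0],[0,0,0],[0,0,0],[0,0,0]])

```text
t: 63.67
eef_pos: [0.4573, 0.0374, 0.0651]
tcp_rot: [[-1.0, -0.003, -0.003], [-0.003, 1.0, -0.004], [0.003, -0.004, -1.0]]
force: [0.4, 0.1, -1.3]
grip_width: 0.0556
finger_force: 30.0
```

>>> carry_out(fingers=[-1,-1,-1,-1,-1,-1,-1,-1,-1,-1,-1,-1], linear=[[-6,-29,0],[-6,-29,0],[-6,-29,0],[-6,-29,0],[-6,-29,0],[-6,-29,0],[-6,-29,0],[-6,-29,0],[-6,-25,0],[-2.6,-18.3,0],[0,0,0],[0,0,0]], dr=[[0,0,0],[0,0,0],[0,0,0],[0,0,0],[0,0,0],[0,0,0],[0,0,0],[0,0,0],[0,0,0],[0,0,0],[0,0,0],[0,0,0]])

```text
t: 64.67
eef_pos: [0.5139, -0.237, 0.0653]
tcp_rot: [[-1.0, -0.001, -0.004], [-0.001, 1.0, -0.004], [0.004, -0.004, -1.0]]
force: [-0.6, 0.8, -1.8]
grip_width: 0.0558
finger_force: 30.0
```

```bash
python3 -c "
from h import *
held(11.9,30);go(515,-236.3,14.6)"
```

```text
t 64.67 tcp [ 513.9 -237.    65.3] yaw(tool y from world y,deg) 0.03 tilt [-0.0044 -0.0038] F [-0.6  0.8 -1.8] w 55.8 ff 30.0
top front []; top back [(np.float64(-64.0), 19), (np.float64(-48.0), -16)]; top left [(np.float64(23.0), 9), (np.float64(31.0), -10)]; top right [(np.float64(-23.0), -5)]; 
side front [(np.float64(49.0), 13), (np.float64(67.0), -19)]; side back [(np.float64(-64.0), 21), (np.float64(-49.0), -15)]; side left [(np.float64(20.0), 4), (np.float64(32.0), -9)]; side right [(np.float64(-29.0), 9)]; 
t 65.07 tcp [ 514.1 -235.7   65.1] yaw(tool y from world y,deg) 0.14 tilt [-0.0041 -0.0043] F [ 0.5 -0.4 -1.3] w 55.9 ff 30.0
shift [-1.1 -0.4 50.5]
```

>>> carry_out(fingers=[-1,-1,-1,-1,-1,-1,-1,-1,-1,-1,-1,-1], linear=[[-1,-0.4,12],[0,0,20],[0,0,14],[0,0,4],[0,0,0],[-10,0,0],[-10,0,0],[-8,0,0],[-8,0,0],[-6,0,0],[0,0,0],[0,0,0]], dr=[[0,0,0.002],[0,0,0],[0,0,0],[0,0,0],[0,0,0],[0,0,0],[0,0,0],[0,0,0],[0,0,0],[0,0,0],[0,0,0],[0,0,0]])

```text
t: 66.07
eef_pos: [0.5569, -0.237, 0.0147]
tcp_rot: [[-1.0, 0.0, -0.005], [0.0, 1.0, -0.004], [0.005, -0.004, -1.0]]
force: [0.0, 0.6, -2.6]
grip_width: 0.0555
finger_force: 30.0
```

>>> carry_out(fingers=[-1,-1,-1,-1,-1,-1,-1,-1,-1,-1,-1,-1], linear=[[-6,0,0],[-8,0,0],[-8,0,0],[-8,0,0],[-8,0,0],[-8,0,0],[-8,0,0],[-8,0,0],[-6,0,0],[-3,0,0],[0,0,0],[0,0,0]], dr=[[0,0,0],[0,0,0],[0,0,0],[0,0,0],[0,0,0],[0,0,0],[0,0,0],[0,0,0],[0,0,0],[0,0,0],[0,0,0],[0,0,0]])

```text
t: 67.07
eef_pos: [0.6277, -0.2371, 0.0143]
tcp_rot: [[-1.0, 0.001, -0.005], [0.001, 1.0, -0.004], [0.005, -0.004, -1.0]]
force: [0.3, 0.2, -2.2]
grip_width: 0.056
finger_force: 30.0
```

>>> carry_out(fingers=[-1,-1,0.6,0.6,0.6,0.6,0.6,0.6,0.6,-1,-1,-1], linear=[[0,0,2],[0,0,0],[0,0,0],[0,0,0],[0,0,0],[8,0,0],[18,0,0],[20,0,0],[14,0,0],[0,0,0],[0,0,0],[0,0,0]], dr=[[0,0,0],[0,0,0],[0,0,0],[0,0,0],[0,0,0],[0,0,0],[0,0,0],[0,0,0],[0,0,0],[0,0,0],[0,0,0],[0,0,0]])

```text
t: 68.07
eef_pos: [0.5682, -0.2372, 0.0131]
tcp_rot: [[-1.0, 0.001, -0.003], [0.001, 1.0, -0.005], [0.003, -0.005, -1.0]]
force: [1.4, 0.1, 0.0]
grip_width: 0.0534
finger_force: 0.0
```

>>> carry_out(fingers=[-1,-1,-1,-1,-1,-1,-1,-1,-1,-1,-1,-1], linear=[[0,0,0],[0,0,0],[0,0,0],[0,0,0],[0,0,0],[0,0,0],[-5,0,0],[-7,0,0],[-7,0,0],[-7,0,0],[-7,0,0],[-6,0,0]], dr=[[0,0,0],[0,0,0],[0,0,0],[0,0,0],[0,0,0],[0,0,0],[0,0,0],[0,0,0],[0,0,0],[0,0,0],[0,0,0],[0,0,0]])

```text
t: 69.07
eef_pos: [0.6076, -0.2371, 0.0125]
tcp_rot: [[-1.0, 0.001, -0.005], [0.001, 1.0, -0.004], [0.005, -0.004, -1.0]]
force: [-2.0, 0.7, 1.9]
grip_width: 0.0007
finger_force: 1.0
```

>>> carry_out(fingers=[-1,-1,-1,-1,-1,-1,-1,-1], linear=[[-4,0,0],[-4,0,0],[-3,0,0],[-1,0,0],[-1,0,0],[-1,0,0],[0,0,0],[0,0,0]], dr=[[0,0,0],[0,0,0],[0,0,0],[0,0,0],[0,0,0],[0,0,0],[0,0,0],[0,0,0]])

```text
t: 69.73
eef_pos: [0.616, -0.2371, 0.0125]
tcp_rot: [[-1.0, 0.002, -0.015], [0.002, 1.0, -0.003], [0.015, -0.003, -1.0]]
force: [-20.9, 2.3, 11.3]
grip_width: 0.0005
finger_force: 10.3
```

It stops at 616.0 with 21 N. Backing off for a final check of the slots and drawer.

>>> carry_out(fingers=[-1,-1,-1,-1,-1,-1,-1,-1,-1,-1], linear=[[5,0,0],[15,0,0],[30,0,-5],[30,0,-20],[30,0,-30],[30,0,-30],[30,0,-10],[20,0,0],[0,0,0],[0,0,0]], dr=[[0,0,0],[0,0,0],[0,0,0],[0,0,0],[0,0,0],[0,0,0],[0,0,0],[0,0,0],[0,0,0],[0,0,0]])

```text
t: 70.57
eef_pos: [0.4325, -0.2368, 0.1078]
tcp_rot: [[-1.0, 0.002, -0.002], [0.002, 1.0, -0.005], [0.002, -0.005, -1.0]]
force: [0.0, 0.1, -0.5]
grip_width: 0.0004
finger_force: 0.0
```

```bash
python3 - <<'E'
from h import *
np.set_printoptions(linewidth=200)
here()
t=avg("top",4);s=avg("side",4)
for nm,d in(("top",t),("side",s)):
  for z,x0 in((36,605),(72,630)):
    for y in(-136.2,-236.3):
      print(nm,"z",z,y,"x from",x0,"step 2",rect(d,(x0,y),0,z,np.arange(0,44,2.),np.arange(-15,15,1.)).mean(1).round(0).astype(int))
# handle bar along the drawer axis at z 71, and drawer front
for nm,d in(("top",t),("side",s)):
    print("bar",nm,"x from 625 step 2",rect(d,(625,183),-2.3,71,np.arange(0,40,2.),np.arange(-20,20,1.)).mean(1).round(0).astype(int))
    print("front gap",nm,"x from 660 z 108",rect(d,(660,180),-2.3,108,np.arange(0,50,2.),np.arange(-40,40,1.)).mean(1).round(0).astype(int))
E
```

```text
t 70.57 tcp [ 432.5 -236.8  107.8] yaw(tool y from world y,deg) -0.1 tilt [-0.0019 -0.0052] F [ 0.   0.1 -0.5] w 0.4 ff 0.0
top z 36 -136.2 x from 605 step 2 [105 105 105 105 105 105 104 104 109 119 151 189 221 241 243 244 243 241 234 225 216 220]
top z 36 -236.3 x from 605 step 2 [106 106 106 105 105 105 105 104 106 112 137 174 209 234 241 243 244 241 234 220 208 213]
top z 72 -136.2 x from 630 step 2 [243 240 233 222 217 225 236 241 240 232 222 217 224 235 241 243 243 242 237 228 214 209]
top z 72 -236.3 x from 630 step 2 [244 239 232 217 210 219 232 241 243 238 230 224 228 238 242 244 243 242 236 226 215 213]
side z 36 -136.2 x from 605 step 2 [ 94  94  94  94  94  93  93  93  91  99 127 169 205 223 225 223 224 220 203 173 149 159]
side z 36 -236.3 x from 605 step 2 [ 93  93  92  92  92  92  92  92  91  95 119 157 195 219 226 224 224 219 204 177 153 155]
side z 72 -136.2 x from 630 step 2 [121 118 123 145 178 205 216 215 205 183 165 172 201 222 225 222 224 221 206 180 159 163]
side z 72 -236.3 x from 630 step 2 [ 91  92 105 132 165 191 203 202 191 174 161 169 196 220 225 223 223 222 213 195 172 161]
bar top x from 625 step 2 [104 104 103  98  93  93 108 137 168 191 199 191 169 142 120 108 104 103 102 101]
front gap top x from 660 z 108 [120 127 131 133 133 134 141 162 194 224 240 244 245 243 238 225 212 211 224 237 242 243 244 244 244]
bar side x from 625 step 2 [ 95  95  94  94  94  93  96 116 147 176 189 185 159 119  95  91  86  85  98 114]
front gap side x from 660 z 108 [124 125 126 126 125 122 124 153 200 228 231 229 230 228 209 160 124 149 197 226 229 228 228 228 228]
```

```bash
python3 -c "
from bench import *
print(finish_job())"
```

```text
the job is handed in; nothing more can be done
None
```

I've handed the job in: the cell is seated in its pocket with the drawer shut, and all four cartridges are home against their stops. My last measurements before handing in agreed with that, and the look-alikes and bystanders were never gripped or moved.

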